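# Index and lock the sample carousel

### The arm

A 7-joint arm with a two-finger parallel gripper is mounted at the origin on the work surface. World frame = base frame: x ahead of the robot, y to its left, z up, the work surface at z = 0. Lengths are in m, angles in rad, forces in N, time in s.
With the tool pointing down it reaches from about 0.425 to 0.875 m from the base axis. Payload 4.7 kg.
Tool frame: the origin (TCP) lies on the centre line of the jaws, within the pads' length; the fingertips stand 25 mm ahead of it and the grasp point (between the pads) lies 6 mm ahead of it (robot.tip_extent is the distance from the TCP to the fingertips, in m); z points along the fingers, y is the direction in which the jaws open and shut (so a half turn about z gives the same grasp; the last joint's range is limited). The gripper opens to 87 mm and grips with 3 to 60 N. Pads are 19 mm wide; open, the fingers measure 117 mm over their backs; the gripper's body (75 mm by 190 mm) begins 51 mm behind the grasp point.
Start: joints at [1.224, 0.321, -0.07, 1.45, 0.023, 1.371, -0.057], TCP at [0.229, -0.608, 0.248] pointing down, gripper open.
Joint ranges: [-2.86, 2.86], [-0.3, 2.09], [-1.38, 1.24], [0.06, 2.45], [-1.56, 4.7], [0.09, 2.05], [-2.69, 2.69]. Speed limits (rad/s): [2.57, 2.57, 3.14, 3.14, 3.14, 3.14, 3.14].

### API

Orientations are given as a unit quaternion [w, x, y, z].
In Python, from workcell import observe, eyes, robot, finder gives the robot as it stands.
- The arm moves only by the shell command python3 -m creep 'ROWS' [FORCE]. ROWS is JSON, a list that holds one entry, the list of rows, each a list of 7 numbers: the shift along the world's x, y, z in m, then the turn, a rotation vector about the world's x, y, z in rad, then the opening, from -1 (shut) to 1 (fully open), so that 0 is half open. In form: [[[tx, ty, tz, rx, ry, rz, hand], ...]]. A call has 1 to 10 rows; each row shifts and turns the commanded pose from where the row before left it; what a row does not reach is not made up. A row lasts 1/12 s, in which the tool goes at most 41.7 mm and 7.16 degrees, less where a joint would pass 70% of its speed; a pose out of reach is approached as far as the arm can. A call with a gripper value outside its range is refused whole. The fingers move at their own pace and stop on an object; FORCE is the grip in N (left out, the last holds). Time passes only in rows, so rows that do not move let the fingers close. It gives the time, the measured TCP pose, the force and the opening at its end, in the units of the state.
- observe(): the state, without advancing time (a new reading comes with each control period).
- eyes.grab_frame(name): name is "side" or "top"; returns a dict with "pixels" (400x640x3 uint8, red, green, blue), "fovy" (degrees; the focal length in pixels is half the picture's height over the tangent of half this angle, whatever the lens; pixels are square), "cx", "cy" (the principal point, pixels), "rvec" (rotation vector, rad) and "tvec" (3), from world to camera coordinates, as OpenCV has them. Camera axes: x right, y down, z forward; pixel columns grow to the right and rows downward; lengths in m; the calibration is good to about 2 mm. A picture is of the moment at which its call begins. There is no depth.
- robot.finish_job(): hands the job in, once; it reports no verdict.
Trained networks look in a picture, given as the dict that the camera call returned (one of the last four; its "shot" number tells which), for a name from the list of things; names that differ only in an ending like _2 or _b are one class to them, and where a whole thing is asked for, a point or a joint stands for the part that bears it (a point fixed in the world has none). Each returns a list of dicts, best first, with "conf" (0 to 1); they miss things now and then, are a little off and sometimes report something else, mostly with a low value. They report only what shows in the picture. A call takes as long as a camera call.
- finder.trace(picture, target): "region" (400x640 bool, what is visible of it) and "extent" ([left, top, right, bottom] in pixels, round what is visible of it).
The state is a dict: "clock": time; "joint_pos": joint angles; "joint_vel": joint speeds; "joint_efforts": joint torques, N m; "tool_pos": TCP position; "tool_rot": TCP orientation; "force": force on the tool from outside, world axes, zero at the start; "moment": the same for the moment, N m; "finger_gap": opening from 0.0 (shut) to 1.0 (fully open).
Only numpy, scipy, OpenCV 4.12 (cv2) and the standard library are available. Lean on these libraries where they do the work, as an engineer would, in place of code of your own. Each camera call takes 0.05 s, during which the arm holds its last target.

### The job

Leaving the locking pin parked for now, press a fingertip on the carousel's flat rim and drag it round until the tall bottle faces front, with the rim's notch over the socket in the base. Then take the pin from its holder, push it down through the notch until it is fully home in the socket, and let go. Be gentle: never load the turning platter with more than 11 N, do not touch the samples on it, and leave the things standing around it alone.

Things in the scene. Friction and masses are not known exactly. Their poses are not given: they have to be found in the camera images.
- base: Fixed foot of the carousel: white disc of 140 mm diameter under the platter, with a dark steel block (60 mm radially x 50 mm wide x 30 mm high) that juts out 23 mm beyond the rim at the front. Origin on the table under the turning axis; its -x axis points to the front, through the socket. Position and yaw vary.
- platter: Turning platter with a bare flat aluminium rim, 112 mm outer and 80 mm inner radius, 10 mm thick. Its worn spindle leans, so the rim's top, on average 46 mm above the table, is up to 7 mm higher or lower from place to place. Turns both ways without stops. Total force on it, samples included, must stay below 11 N. Origin on the axis, at the rim's underside; its -x points through the notch.
- notch (a point): Middle of the notch in the rim, at the height of the rim's top face, 99 mm from the axis: a parallel slot 14 mm wide right through the rim's thickness, open outward, 32 mm long radially. The tall bottle stands just inward of it. At the start it is 0.7 to 1.8 rad away from the socket, counterclockwise of it seen from above.
- socket (a point): Centre of the mouth of the round socket in the base's block, 30 mm above the table, 99 mm from the axis at the front: 12 mm diameter, 26 mm deep, vertical. Hidden under the rim unless the notch is over it.
- samples: Six sample containers fixed on the white middle of the platter within 76 mm of the axis, not to be touched: one narrow tall bottle (31 mm diameter, 48 mm high, top about 45 mm above the rim's top) in line with the notch, and five low round dishes (42 mm diameter, 17 mm high). Origin on the axis, 1 mm below the rim's top face.
- pin: Loose upright locking pin, 88 mm long, 60 g: steel shank 10 mm thick, its lowest 8 mm a cone down to 4 mm at the tip; black round grip, 22 mm wide, from 54 to 88 mm above the tip. Origin at the tip, +z up the pin. Its cone draws the platter into line if it enters the notch 2 or 3 mm off. Fully home, the tip is 26 mm below the socket's mouth and the grip's underside 8 to 16 mm above the rim.
- holder: Fixed grey parking block of the pin, 60 x 60 x 36 mm, with a vertical hole of 14 mm diameter and 26 mm depth in the middle, in which the pin stands at the start, its tip 10 mm above the table. Origin at the centre of its underside.
- reagent: Bystander: bottle of 60 mm diameter, 130 mm high. Origin at the centre of its underside.
- tipbox: Bystander: open pipette-tip box, blue with a white deck of tips, 120 x 85 x 60 mm. Origin at the centre of its underside.
- jar: Bystander: amber jar of 60 mm diameter, 70 mm high. Origin at the centre of its underside.
- centre (a point): Point on the platter's axis, level with the rim's top. How the platter feels: bearing friction of 0.33 N m, so it stays where it is left; dragging it takes about 3.4 N along the rim at 99 mm radius, and a fingertip pressed down with less than about 5 N may slip: 7 N is right. It sits on a spring and sinks about 1 mm per 15 N pressed down.

How it is judged:
On the way, in this order (a step that is already met when the one before it is completed fails the run):
1. with the pin still in its holder, the carousel is turned until the notch is over the socket (within 6 mm) (horizontal distance between notch and socket below 0.006 m and horizontal distance between pin and holder below 0.008 m and height (world z) of pin below 0.016 m), for 0.2 s.
2. the pin stands through the notch, fully home in the socket (z of pin in the frame of socket below -0.0225 m and horizontal distance between pin and socket below 0.006 m), for 0.2 s.
At the end, for the whole second after the job is handed in: The notch is within 6 mm of the socket, the pin's tip is at least 22.5 mm below the socket's mouth and within 6 mm of its axis, the pin is within 0.25 rad of upright, pin and platter are at rest (all of step 2 and horizontal distance between notch and socket below 0.006 m and angle between pin's own z axis and vertical below 0.25 rad and linear speed of pin below 0.02 m/s and angular speed of platter below 0.05 rad/s); the robot touches nothing.
It fails at once if the platter is loaded with more than 11 N (contact force between anything else and platter above 11 N).
It fails at once if the robot touches the samples (contact force between any of the fingers, the arm, pin and samples above 0.5 N).
It fails at once if a bystander is moved more than 15 mm (distance of any of reagent, tipbox, jar from where it was at the start of the episode above 0.015 m).
It also fails if it takes over 72 s, if anything falls off the work surface, if the arm or the gripper's body presses on something with over 40 N, if the wrist force passes 120 N, or if a joint passes its speed limit or range.

## Working session

There is one attempt and no reset: what is moved stays moved. The work goes in short steps, Python scripts to look and compute and a shell command to move; the robot and the scene stay as the last step left them, time stands still between calls to the robot, and variables do not carry over. Pictures are saved under pics/ and viewed, and the job is handed in when it is done.

```bash
ls; mkdir -p pics; python3 - <<'E'
from workcell import observe, eyes, robot, finder
import cv2,pickle
s=observe();print(s)
print(robot.tip_extent)
d={}
for n in ("side","top"):
    f=eyes.grab_frame(n);d[n]=f
    cv2.imwrite(f"pics/{n}0.png",f["pixels"][:,:,::-1]);print({k:v for k,v in f.items() if k!="pixels"})
    for t in ("base","platter","notch","samples","pin","holder","reagent","tipbox","jar"):
        r=finder.trace(f,t)
        print(n,t,[(round(x["conf"],2),x["extent"]) for x in r[:3]])
pickle.dump(d,open("f0.pkl","wb"))
print(observe()["clock"])
E
```

```text
pics
{'clock': 0.0, 'joint_pos': array([ 1.22411862,  0.32183939, -0.07007509,  1.45166758,  0.02259184,
        1.37078637, -0.05687728]), 'joint_vel': array([ 0.00074408,  0.0004069 , -0.00064403,  0.0003459 ,  0.00116399,
        0.00156457, -0.00287792]), 'joint_efforts': array([-5.16740620e-04, -4.91288245e+01, -4.03890945e-01, -3.12530172e+01,
       -6.39386172e-02,  4.36903350e-02,  1.60134718e-04]), 'tool_pos': array([ 0.2292274 , -0.60770459,  0.24645447]), 'tool_rot': array([-9.32041486e-04,  9.83769753e-01,  1.79432879e-01, -2.16911604e-04]), 'force': array([-0.7656682 , -0.86442641,  0.1027469 ]), 'moment': array([-0.01266778,  0.0279612 , -0.0200516 ]), 'finger_gap': 0.9995752942121141}
0.025
{'fovy': 53.0264347109419, 'cx': 321.8875583421269, 'cy': 198.38274630905246, 'rvec': array([ 0.62652467, -2.53794274,  1.33228257]), 'tvec': array([0.52233835, 0.24332468, 0.67527318]), 'shot': 1}
side base [(0.71, [283.1, 175.0, 387.2, 254.7])]
side platter [(0.79, [282.0, 176.1, 381.2, 243.5]), (0.43, [284.2, 173.0, 385.3, 255.7])]
side notch [(0.8, [280.9, 176.5, 377.4, 241.5])
[... 330 characters left out ...]
 'cx': 313.7908060384294, 'cy': 205.73184338066682, 'rvec': array([ 2.15471461, -2.21794044,  0.05781648]), 'tvec': array([-0.02784983,  0.58112073,  0.96686206]), 'shot': 2}
top base [(0.71, [274.3, 152.5, 366.4, 252.5]), (0.18, [288.9, 169.5, 345.9, 228.8])]
top platter [(0.59, [275.3, 152.6, 370.2, 245.7])]
top notch [(0.95, [269.8, 151.3, 368.7, 247.5])]
top samples [(0.74, [288.9, 169.9, 346.1, 225.9]), (0.71, [163.1, 136.5, 194.1, 164.7]), (0.52, [274.4, 152.5, 367.2, 252.5])]
top pin []
top holder [(0.58, [181.4, 199.7, 213.2, 223.6])]
top reagent [(0.71, [441.0, 239.5, 480.8, 267.7])]
top tipbox [(0.68, [425.9, 120.9, 464.3, 175.0])]
top jar [(0.75, [163.5, 136.2, 194.1, 161.2])]
1.0
```

```bash
python3 - <<'E'
import cv2
a=cv2.imread("pics/top0.png");b=cv2.imread("pics/side0.png")
cv2.imwrite("pics/top0b.png",cv2.resize(a[130:270,150:490],None,fx=2.3,fy=2.3,interpolation=cv2.INTER_CUBIC))
cv2.imwrite("pics/top0c.png",cv2.resize(a[140:260,260:380],(600,600),interpolation=cv2.INTER_CUBIC))
cv2.imwrite("pics/side0c.png",cv2.resize(b[160:270,270:400],None,fx=5,fy=5,interpolation=cv2.INTER_CUBIC))
E
```

```text
(no output)
```

View pics/top0.png

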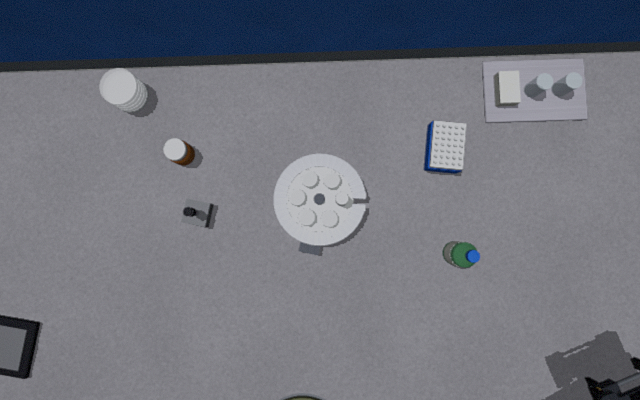

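View pics/side0.png

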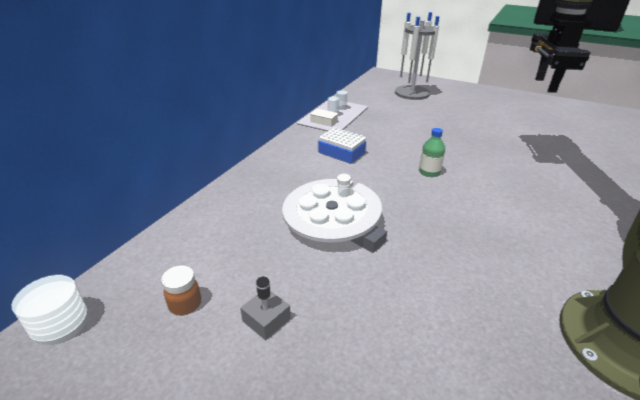

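```bash
ls pics
```

```text
side0.png
side0c.png
top0.png
top0b.png
top0c.png
```

View pics/top0c.png

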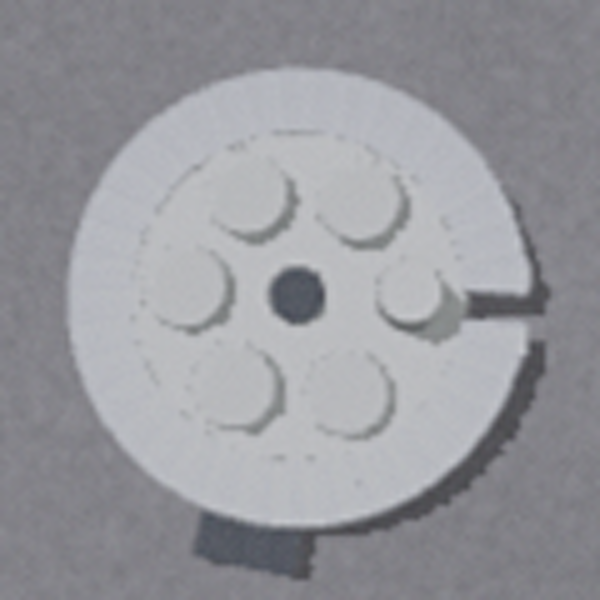

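View pics/side0c.png

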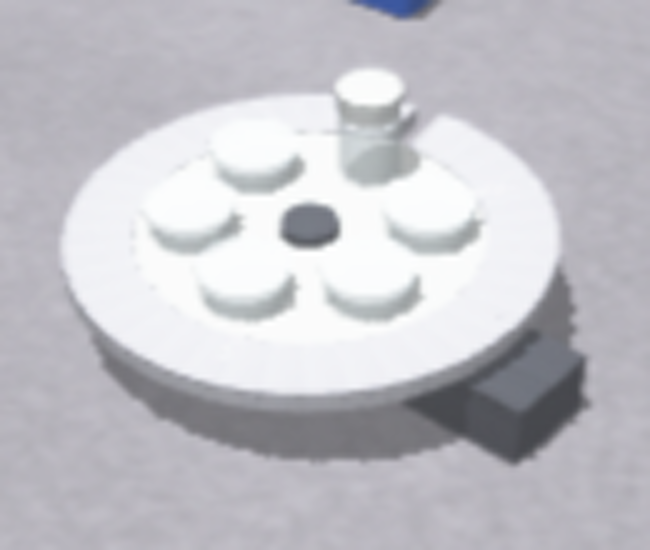

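```bash
cat > h.py <<'E'
import numpy as np,cv2
from scipy.optimize import least_squares
def cam(f):
    h=f["pixels"].shape[0];fl=h/2/np.tan(np.radians(f["fovy"])/2)
    K=np.array([[fl,0,f["cx"]],[0,fl,f["cy"]],[0,0,1]])
    return K,np.array(f["rvec"]),np.array(f["tvec"])
def proj(f,P):
    K,r,t=cam(f);return cv2.projectPoints(np.atleast_2d(np.asarray(P,float)),r,t,K,None)[0][:,0]
def ray(f,uv,z):
    K,r,t=cam(f);R=cv2.Rodrigues(r)[0];c=-R.T@t
    uv=np.atleast_2d(uv);d=(R.T@np.linalg.inv(K)@np.c_[uv,np.ones(len(uv))].T).T
    s=(z-c[2])/d[:,2];return c+s[:,None]*d
E
python3 - <<'E'
from h import *
import pickle
d=pickle.load(open("f0.pkl","rb"))
t=d["top"];s=d["side"]
for f in (t,s):
    K,r,tt=cam(f);R=cv2.Rodrigues(r)[0];print("cam pos",-R.T@tt)
def z(u,v): return (260+u/5-.4,140+v/5-.4)
# platter outline from brightness
g=t["pixels"].mean(2);m=(g>165).astype(np.uint8);
mm=np.zeros_like(m);mm[145:260,265:375]=m[145:260,265:375]
n,l,st,c=cv2.connectedComponentsWithStats(mm);k=1+np.argmax(st[1:,4]);print(st[k])
cn=max(cv2.findContours((l==k).astype(np.uint8),0,cv2.CHAIN_APPROX_NONE)[0],key=len)[:,0]
h=cv2.convexHull(cn)[:,0].astype(float)
P=ray(t,h,.046)[:,:2]
# half pixel outward radius: fit circle
q=least_squares(lambda p:np.hypot(*(P-p[:2]).T)-p[2],[.6,0,.11],loss="soft_l1",f_scale=.002);print("circle",q.x)
c=q.x[:2]
for nm,uv,zz in [("axiscap",z(298,295),.047),("blk L",z(193,556),.03),("blk R",z(308,578),.03),("blk Ltop",z(203,513),.03),("blkRtop",z(313,535),.03),("notch top out",z(530,293),.046),("notch bot out",z(530,322),.046),("notch in t",z(468,293),.046),("notch in b",z(468,317),.046),("bottle",z(414,297),.091)]:
    p=ray(t,uv,zz)[0];v=p[:2]-c;print(nm,p.round(4),np.hypot(*v).round(4),np.degrees(np.arctan2(v[1],v[0])).round(1))
for nm,e,zz in [("jar",[163.5,136.2,194.1,161.2],.07)]:
    print(nm,ray(t,(176,145),.07))
print("pin top",ray(t,(189.5,211.5),.098),"reag",ray(t,(472,256),.13))
print("tip",ray(t,[(433,122),(466,124),(463,171),(430,169)],.06))
print("pin side",ray(s,(263.5,281),.098), "side block", ray(s,[(270+515/5-.4,160+410/5-.4),(270+585/5-.4,160+357/5-.4)],.03))
E
```

```text
cam pos [ 0.52001289 -0.05171332  1.00010573]
cam pos [0.28025927 0.61270717 0.57799895]
[ 274  154   92   91 6082]
circle [ 0.59512518 -0.0582564   0.11145539]
axiscap [ 0.5952 -0.0585  0.047 ] 0.0003 -63.6
blk L [ 0.4697 -0.0033  0.03  ] 0.1369 156.3
blk R [ 0.4574 -0.0594  0.03  ] 0.1378 -179.5
blk Ltop [ 0.4906 -0.0088  0.03  ] 0.1157 154.7
blkRtop [ 0.4783 -0.0625  0.03  ] 0.1169 -177.9
notch top out [ 0.593  -0.1712  0.046 ] 0.1129 -91.1
notch bot out [ 0.5789 -0.1707  0.046 ] 0.1136 -98.2
notch in t [ 0.5939 -0.1411  0.046 ] 0.0828 -90.9
notch in b [ 0.5822 -0.1407  0.046 ] 0.0834 -98.9
bottle [ 0.5893 -0.1118  0.091 ] 0.0539 -96.2
jar [[0.73236822 0.28112565 0.07      ]]
pin top [[0.57020986 0.24108247 0.098     ]] reag [[ 0.4528167  -0.38870346  0.13      ]]
tip [[ 0.77184955 -0.33893575  0.06      ]
 [ 0.76447611 -0.41817201  0.06      ]
 [ 0.65045203 -0.40505108  0.06      ]
 [ 0.65765081 -0.32637347  0.06      ]]
pin side [[0.56719004 0.24849602 0.098     ]] side block [[ 0.47065327 -0.00172489  0.03      ]
 [ 0.45674264 -0.04846063  0.03      ]]
```

```bash
python3 - <<'E'
import cv2
a=cv2.imread("pics/top0.png");b=cv2.imread("pics/side0.png")
x=cv2.resize(a[190:235,170:225],None,fx=8,fy=8,interpolation=cv2.INTER_CUBIC)
y=cv2.resize(b[270:350,225:305],(360,360),interpolation=cv2.INTER_CUBIC)
import numpy as np
cv2.imwrite("pics/hold0.png",np.hstack([x,y]))
E
```

```text
(no output)
```

View pics/hold0.png

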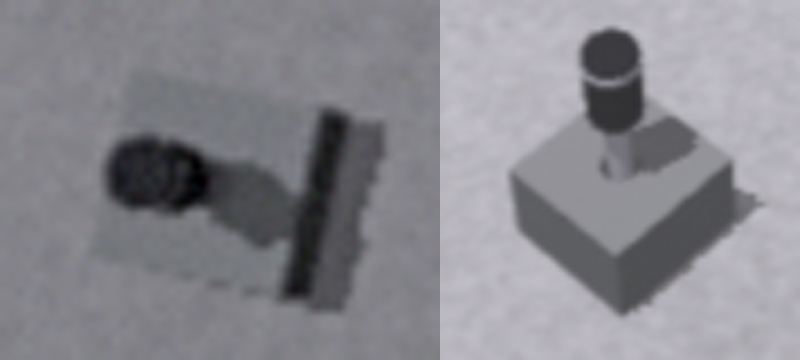

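```bash
cat >> h.py <<'E'
def ell(p,r=.112,z0=0.046,n=180,dz=0):
    # p: cx,cy,ax,ay  height = z0 + ax*X+ay*Y, tilted circle
    a=np.linspace(0,2*np.pi,n,endpoint=False)
    nrm=np.array([-p[2],-p[3],1]);nrm/=np.linalg.norm(nrm)
    R=cv2.Rodrigues(np.cross([0,0,1],nrm))[0]
    return (R@np.c_[r*np.cos(a),r*np.sin(a),dz+0*a].T).T+[p[0],p[1],z0]
def hullsil(f,p,z0=.046):
    P=np.r_[ell(p,z0=z0),ell(p,z0=z0,dz=-.01)]
    return cv2.convexHull(proj(f,P).astype(np.float32))
E
cat > fit.py <<'E'
from h import *
import pickle,sys
d=pickle.load(open("f0.pkl","rb"));t=d["top"];s=d["side"]
def edges(f,p,lo=-6,hi=6,r=.112):
    # subpixel: along the outward image normal, find the strongest drop at top-face edge
    g=cv2.GaussianBlur(f["pixels"].astype(np.float32).mean(2),(0,0),.7)
    E=proj(f,ell(p,r));c=E.mean(0)
    T=np.roll(E,-1,0)-np.roll(E,1,0);N=np.c_[T[:,1],-T[:,0]];N/=np.linalg.norm(N,axis=1)[:,None]
    N*=np.sign((N*(E-c)).sum(1))[:,None]
    k=np.arange(lo,hi+.01,.25);X=E[:,None]+k[None,:,None]*N[:,None]
    V=cv2.remap(g,X[...,0].astype(np.float32),X[...,1].astype(np.float32),cv2.INTER_LINEAR)
    D=-np.gradient(V,axis=1)
    return E,N,k,V,D
def run(t,s,p0,free=True):
    p=np.array(p0,float)
    off=np.zeros(2)
    for it in range(6):
        w=5 if it<2 else 3
        obs=[]
        for f in (t,s):
            E,N,k,V,D=edges(f,p,-w,w)
            j=D.argmax(1);ok=D.max(1)>4
            obs.append((f,E,N,k[j],ok))
        def res(q):
            o=[]
            for f,E,N,kk,ok in obs:
                E2=proj(f,ell(q[:4]))
                if f is s: E2=E2+q[4:6]
                o.append((((E2-E)*N).sum(1)-kk)[ok])
            o.append(q[4:6]*10*.5)
            return np.concatenate(o)
        q=least_squares(res,np.r_[p,off],loss="soft_l1",f_scale=.5)
        p=q.x[:4];off=q.x[4:6]
    print("c",p[:2].round(4),"tilt mm at rim",(p[2:]*112).round(2),"amp",(np.hypot(*p[2:])*112).round(2),"dir",np.degrees(np.arctan2(p[3],p[2])).round(1),"sideoff px",off.round(2),"rms",np.sqrt(np.mean(q.fun**2)).round(2))
    return p,off
if __name__=="__main__":
    p,off=run(t,s,[.595,-.058,0,0])
    for f,n,(x0,x1,y0,y1) in ((t,"top",(260,380,140,260)),(s,"side",(270,400,160,270))):
        im=cv2.resize(f["pixels"][y0:y1,x0:x1,::-1],None,fx=5,fy=5,interpolation=cv2.INTER_CUBIC)
        E=(proj(f,ell(p))-[x0,y0]+.5)*5-.5
        for e in E.astype(int): cv2.circle(im,tuple(map(int,e)),1,(0,0,255),-1)
        cv2.imwrite(f"pics/fit_{n}.png",im)
E
python3 fit.py
```

```text
c [ 0.5951 -0.0579] tilt mm at rim [-3.31 -5.12] amp 6.1 dir -122.9 sideoff px [0.34 0.49] rms 0.31
```

```bash
python3 - <<'E'
import cv2,numpy as np
a=cv2.imread("pics/fit_top.png");b=cv2.imread("pics/fit_side.png")
b=cv2.resize(b,(400,338));a=cv2.resize(a,(400,400));b=cv2.copyMakeBorder(b,0,62,0,0,0)
cv2.imwrite("pics/fit_both.png",np.hstack([a,b]))
E
```

```text
(no output)
```

View pics/fit_both.png

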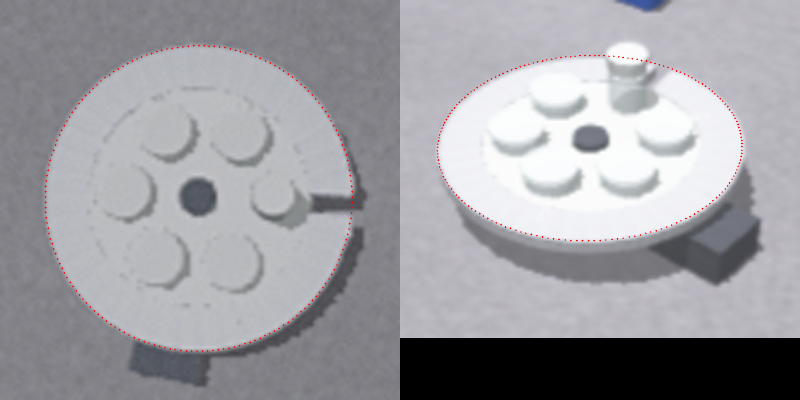

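```bash
R='[0.016,0.032,-0.003,0,0,0.075,-1]'; echo; python3 -m creep '[[[0.016,0.032,-0.003,0,0,0.075,-1],[0.016,0.032,-0.003,0,0,0.075,-1],[0.016,0.032,-0.003,0,0,0.075,-1],[0.016,0.032,-0.003,0,0,0.075,-1],[0.016,0.032,-0.003,0,0,0.075,-1],[0.016,0.032,-0.003,0,0,0.075,-1],[0.016,0.032,-0.003,0,0,0.075,-1],[0.016,0.032,-0.003,0,0,0.075,-1],[0.016,0.032,-0.003,0,0,0.075,-1],[0.016,0.032,-0.003,0,0,0.075,-1]]]' 20
python3 -m creep '[[[0.018,0.032,-0.003,0,0,0.075,-1],[0.018,0.032,-0.003,0,0,0.075,-1],[0.018,0.032,-0.003,0,0,0.075,-1],[0.018,0.032,-0.003,0,0,0.075,-1],[0.018,0.032,-0.003,0,0,0.075,-1],[0.018,0.032,-0.003,0,0,0.075,-1],[0.018,0.032,-0.003,0,0,0.075,-1],[0.018,0.032,-0.003,0,0,0.075,-1],[0.018,0.032,-0.003,0,0,0.075,-1],[0,0,0,0,0,0,-1]]]'
cat > st.py <<'E'
from workcell import observe
import numpy as np
from scipy.spatial.transform import Rotation as R
s=observe();q=s["tool_rot"];M=R.from_quat([q[1],q[2],q[3],q[0]]).as_matrix()
p=s["tool_pos"];c=np.array([.5951,-.0579]);v=p[:2]-c
print("t",round(s["clock"],2),"p",p.round(4),"F",s["force"].round(2),"yaw y",np.degrees(np.arctan2(M[1,1],M[0,1])).round(1),"z ax",M[:,2].round(3),"gap",round(s["finger_gap"],3),"j",s["joint_pos"].round(2))
print("r",np.hypot(*v).round(4),"phi",np.degrees(np.arctan2(v[1],v[0])).round(1))
E
python3 st.py
```

```text
clock: 1.83
tool_pos: [0.39, -0.2866, 0.2178]
tool_rot: [0.001, 0.849, 0.529, 0.0]
force: [1.8, 0.2, -0.3]
finger_gap: 0.324
clock: 2.67
tool_pos: [0.5534, 0.0087, 0.1907]
tool_rot: [-0.001, 0.622, 0.783, 0.003]
force: [-0.6, 1.8, -0.2]
finger_gap: 0.009
t 2.67 p [0.5534 0.0087 0.1907] F [-0.58  1.81 -0.22] yaw y 13.1 z ax [ 0.002  0.006 -1.   ] gap 0.009 j [ 0.57  0.21 -0.7   1.75  0.14  1.23  0.06]
r 0.0786 phi 122.1
```

```bash
python3 -m creep '[[[0.007,0.014,-0.012,0,0,0.034,-1],[0.006,0.013,-0.02,0,0,0.034,-1],[0,0,-0.025,0,0,0,-1],[0,0,-0.025,0,0,0,-1],[0,0,-0.017,0,0,0,-1],[0,0,-0.009,0,0,0,-1],[0,0,0,0,0,0,-1],[0,0,0,0,0,0,-1]]]'; python3 st.py
```

```text
clock: 3.33
tool_pos: [0.5647, 0.0267, 0.083]
tool_rot: [0.0, 0.6, 0.8, 0.0]
force: [0.1, 0.7, 0.8]
finger_gap: 0.004
t 3.33 p [0.5647 0.0267 0.083 ] F [0.13 0.74 0.75] yaw y 16.2 z ax [ 0.  0. -1.] gap 0.004 j [ 0.49  0.36 -0.68  1.83  0.26  1.04 -0.01]
r 0.0899 phi 109.8
```

```bash
python3 -m creep '[[[0.001,0.004,-0.003,0,0,0.01,-1],[0.001,0.005,-0.003,0,0,0,-1],[0,0,-0.003,0,0,0,-1],[0,0,-0.002,0,0,0,-1],[0,0,0,0,0,0,-1],[0,0,0,0,0,0,-1]]]'; python3 st.py
```

```text
clock: 3.83
tool_pos: [0.5664, 0.0357, 0.0716]
tool_rot: [0.0, 0.596, 0.803, -0.0]
force: [-0.4, 1.1, 0.0]
finger_gap: 0.002
t 3.83 p [0.5664 0.0357 0.0716] F [-0.41  1.12  0.01] yaw y 16.8 z ax [-0. -0. -1.] gap 0.002 j [ 0.47  0.38 -0.68  1.83  0.28  1.03 -0.03]
r 0.0979 phi 107.0
```

```bash
python3 -m creep '[[[0,0,0,0,0,0,-1],[0,0,0,0,0,0,-1]]]'; python3 st.py
```

```text
clock: 4.0
tool_pos: [0.5666, 0.0357, 0.0717]
tool_rot: [0.0, 0.596, 0.803, 0.0]
force: [-0.5, -0.3, 0.7]
finger_gap: 0.007
t 4.0 p [0.5666 0.0357 0.0717] F [-0.55 -0.26  0.68] yaw y 16.8 z ax [ 0. -0. -1.] gap 0.007 j [ 0.47  0.38 -0.68  1.83  0.28  1.03 -0.03]
r 0.0978 phi 107.0
```

```bash
python3 -m creep '[[[0,0,-0.0007,0,0,0,-1],[0,0,-0.0008,0,0,0,-1],[0,0,0,0,0,0,-1]]]'
```

```text
clock: 4.25
tool_pos: [0.5663, 0.0358, 0.0699]
tool_rot: [-0.0, 0.596, 0.803, -0.0]
force: [0.3, -0.0, 0.1]
finger_gap: 0.007
```

```bash
python3 -m creep '[[[0,0,-0.0005,0,0,0,-1],[0,0,-0.0005,0,0,0,-1]]]'
```

```text
clock: 4.42
tool_pos: [0.5665, 0.0358, 0.0691]
tool_rot: [0.0, 0.596, 0.803, 0.0]
force: [-0.4, -0.2, 1.2]
finger_gap: 0.005
```

```bash
python3 st.py
```

```text
t 4.42 p [0.5665 0.0358 0.0691] F [-0.39 -0.18  1.16] yaw y 16.8 z ax [ 0. -0. -1.] gap 0.005 j [ 0.47  0.39 -0.68  1.83  0.28  1.02 -0.03]
r 0.098 phi 107.0
```

```bash
python3 -m creep '[[[0,0,-0.0003,0,0,0,-1],[0,0,-0.0002,0,0,0,-1],[0,0,0,0,0,0,-1]]]'
```

```text
clock: 4.67
tool_pos: [0.5665, 0.0358, 0.0687]
tool_rot: [0.0, 0.596, 0.803, 0.0]
force: [-0.2, -0.1, 1.1]
finger_gap: 0.006
```

```bash
python3 -m creep '[[[0,0,-0.0003,0,0,0,-1],[0,0,-0.0002,0,0,0,-1],[0,0,0,0,0,0,-1]]]'
```

```text
clock: 4.92
tool_pos: [0.5665, 0.0359, 0.0682]
tool_rot: [0.0, 0.596, 0.803, 0.0]
force: [-0.2, 0.3, 3.2]
finger_gap: 0.001
```

```bash
python3 -m creep '[[[0,0,-0.0002,0,0,0,-1],[0,0,0,0,0,0,-1]]]'
```

```text
clock: 5.08
tool_pos: [0.5665, 0.0359, 0.068]
tool_rot: [0.0, 0.596, 0.803, 0.0]
force: [-0.2, -0.2, 2.9]
finger_gap: 0.009
```

```bash
python3 -m creep '[[[0,0,-0.0001,0,0,0,-1],[0,0,0,0,0,0,-1]]]'
```

```text
clock: 5.25
tool_pos: [0.5665, 0.0359, 0.0679]
tool_rot: [0.0, 0.596, 0.803, 0.0]
force: [-0.6, -0.0, 2.2]
finger_gap: 0.004
```

```bash
python3 -m creep '[[[0,0,-0.0002,0,0,0,-1],[0,0,0,0,0,0,-1]]]'
```

```text
clock: 5.42
tool_pos: [0.5665, 0.0359, 0.0677]
tool_rot: [0.0, 0.596, 0.803, 0.0]
force: [-0.6, 0.8, 3.3]
finger_gap: 0.004
```

```bash
python3 -m creep '[[[0,0,-0.0001,0,0,0,-1],[0,0,0,0,0,0,-1]]]'
```

```text
clock: 5.58
tool_pos: [0.5665, 0.0359, 0.0676]
tool_rot: [0.0, 0.596, 0.803, 0.0]
force: [-0.4, 1.1, 2.7]
finger_gap: 0.005
```

```bash
python3 -m creep '[[[0,0,-0.0001,0,0,0,-1],[0,0,0,0,0,0,-1]]]'
```

```text
clock: 5.75
tool_pos: [0.5665, 0.0359, 0.0675]
tool_rot: [0.0, 0.596, 0.803, 0.0]
force: [-0.7, 0.2, 4.0]
finger_gap: 0.004
```

```bash
python3 -m creep '[[[0,0,-0.0002,0,0,0,-1],[0,0,0,0,0,0,-1],[0,0,0,0,0,0,-1]]]'
```

```text
clock: 6.0
tool_pos: [0.5665, 0.0359, 0.0673]
tool_rot: [0.0, 0.596, 0.803, 0.0]
force: [-1.4, 1.0, 3.9]
finger_gap: 0.004
```

```bash
python3 -m creep '[[[0,0,-0.0002,0,0,0,-1],[0,0,0,0,0,0,-1],[0,0,0,0,0,0,-1]]]'
```

```text
clock: 6.25
tool_pos: [0.5665, 0.0359, 0.0671]
tool_rot: [0.0, 0.596, 0.803, 0.0]
force: [-0.1, 0.7, 4.6]
finger_gap: 0.001
```

```bash
python3 -m creep '[[[0,0,-0.0002,0,0,0,-1],[0,0,0,0,0,0,-1],[0,0,0,0,0,0,-1]]]'
```

```text
clock: 6.5
tool_pos: [0.5665, 0.0359, 0.0669]
tool_rot: [0.0, 0.596, 0.803, 0.0]
force: [-0.7, 1.2, 4.5]
finger_gap: 0.004
```

```bash
python3 -m creep '[[[0,0,-0.0003,0,0,0,-1],[0,0,-0.0002,0,0,0,-1],[0,0,0,0,0,0,-1]]]'
```

```text
clock: 6.75
tool_pos: [0.5666, 0.036, 0.0665]
tool_rot: [0.0, 0.596, 0.803, 0.0]
force: [-1.5, 1.4, 6.3]
finger_gap: 0.005
```

```bash
python3 -m creep '[[[0,0,-0.0002,0,0,0,-1],[0,0,-0.0001,0,0,0,-1],[0,0,0,0,0,0,-1]]]'
```

```text
clock: 7.0
tool_pos: [0.5666, 0.036, 0.0663]
tool_rot: [0.0, 0.596, 0.803, 0.0]
force: [-0.6, 1.7, 6.4]
finger_gap: 0.006
```

```bash
python3 - <<'E'
import numpy as np
for a in range(107,3,-2):
    f=np.radians([a,a-2]);d=.098*np.array([np.cos(f),np.sin(f)])*1000
    z=-5.34*np.cos(f-np.radians(57))
    print(a,np.diff(d).ravel().round(1),np.diff(z).round(2))
E
```

```text
107 [3.3 0.9] [-0.14]
105 [3.3 0.8] [-0.14]
103 [3.3 0.7] [-0.13]
101 [3.4 0.6] [-0.13]
99 [3.4 0.5] [-0.12]
97 [3.4 0.4] [-0.12]
95 [3.4 0.2] [-0.11]
93 [3.4 0.1] [-0.11]
91 [3.4 0. ] [-0.1]
89 [ 3.4 -0.1] [-0.1]
87 [ 3.4 -0.2] [-0.09]
85 [ 3.4 -0.4] [-0.08]
83 [ 3.4 -0.5] [-0.08]
81 [ 3.4 -0.6] [-0.07]
79 [ 3.3 -0.7] [-0.07]
77 [ 3.3 -0.8] [-0.06]
75 [ 3.3 -0.9] [-0.05]
73 [ 3.3 -1.1] [-0.05]
71 [ 3.2 -1.2] [-0.04]
69 [ 3.2 -1.3] [-0.04]
67 [ 3.1 -1.4] [-0.03]
65 [ 3.1 -1.5] [-0.02]
63 [ 3.  -1.6] [-0.02]
61 [ 3.  -1.7] [-0.01]
59 [ 2.9 -1.8] [-0.]
57 [ 2.8 -1.9] [0.]
55 [ 2.8 -2. ] [0.01]
53 [ 2.7 -2.1] [0.02]
51 [ 2.6 -2.2] [0.02]
49 [ 2.5 -2.3] [0.03]
47 [ 2.5 -2.4] [0.04]
45 [ 2.4 -2.5] [0.04]
43 [ 2.3 -2.5] [0.05]
41 [ 2.2 -2.6] [0.05]
39 [ 2.1 -2.7] [0.06]
37 [ 2.  -2.8] [0.07]
35 [ 1.9 -2.8] [0.07]
33 [ 1.8 -2.9] [0.08]
31 [ 1.7 -3. ] [0.08]
29 [ 1.6 -3. ] [0.09]
27 [ 1.5 -3.1] [0.1]
25 [ 1.4 -3.1] [0.1]
23 [ 1.3 -3.2] [0.11]
21 [ 1.2 -3.2] [0.11]
19 [ 1.1 -3.3] [0.12]
17 [ 0.9 -3.3] [0.12]
15 [ 0.8 -3.3] [0.13]
13 [ 0.7 -3.3] [0.13]
11 [ 0.6 -3.4] [0.14]
9 [ 0.5 -3.4] [0.14]
7 [ 0.4 -3.4] [0.14]
5 [ 0.2 -3.4] [0.15]
```

```bash
python3 -m creep '[[[0.0033,0.0010,-0.0001,0,0,-0.035,-1],[0.0033,0.0009,-0.0001,0,0,-0.035,-1],[0.0033,0.0008,-0.0001,0,0,-0.035,-1]]]'; python3 st.py
```

```text
clock: 7.25
tool_pos: [0.5753, 0.0381, 0.0656]
tool_rot: [-0.001, 0.638, 0.77, -0.001]
force: [-3.0, 0.3, 6.9]
finger_gap: 0.006
t 7.25 p [0.5753 0.0381 0.0656] F [-3.    0.34  6.91] yaw y 10.7 z ax [-0.003 -0.001 -1.   ] gap 0.006 j [ 0.44  0.4  -0.65  1.81  0.28  1.02 -0.14]
r 0.098 phi 101.6
```

```bash
python3 -m creep '[[[0.0034,0.0006,-0.0001,0,0,-0.035,-1],[0.0034,0.0005,-0.0001,0,0,-0.035,-1],[0.0034,0.0004,-0.0001,0,0,-0.035,-1]]]'; python3 st.py
```

```text
clock: 7.5
tool_pos: [0.5855, 0.0395, 0.0652]
tool_rot: [-0.001, 0.678, 0.735, -0.001]
force: [-3.3, -0.4, 6.8]
finger_gap: 0.008
t 7.5 p [0.5855 0.0395 0.0652] F [-3.28 -0.41  6.83] yaw y 4.6 z ax [-0.003 -0.001 -1.   ] gap 0.008 j [ 0.41  0.42 -0.63  1.79  0.28  1.03 -0.25]
r 0.0979 phi 95.6
```

```bash
python3 -m creep '[[[0.0034,0.0002,-0.0001,0,0,-0.035,-1],[0.0034,0.0001,-0.0001,0,0,-0.035,-1],[0.0034,0,-0.0001,0,0,-0.035,-1]]]'; python3 st.py
```

```text
clock: 7.75
tool_pos: [0.5957, 0.0399, 0.0649]
tool_rot: [-0.001, 0.715, 0.699, -0.001]
force: [-3.2, -0.4, 6.6]
finger_gap: 0.005
t 7.75 p [0.5957 0.0399 0.0649] F [-3.16 -0.41  6.57] yaw y -1.4 z ax [-0.003 -0.001 -1.   ] gap 0.005 j [ 0.39  0.43 -0.61  1.76  0.28  1.04 -0.35]
r 0.0978 phi 89.6
```

```bash
python3 -m creep '[[[0.0034,-0.0001,-0.0001,0,0,-0.035,-1],[0.0034,-0.0002,-0.0001,0,0,-0.035,-1],[0.0034,-0.0003,-0.0001,0,0,-0.035,-1],[0.0034,-0.0004,-0.0001,0,0,-0.035,-1]]]'; python3 st.py
```

```text
clock: 8.08
tool_pos: [0.6093, 0.0387, 0.0645]
tool_rot: [-0.0, 0.763, 0.647, -0.001]
force: [-3.4, 0.2, 6.6]
finger_gap: 0.009
t 8.08 p [0.6093 0.0387 0.0645] F [-3.39  0.22  6.62] yaw y -9.4 z ax [-0.003 -0.001 -1.   ] gap 0.009 j [ 0.36  0.45 -0.57  1.73  0.28  1.04 -0.48]
r 0.0977 phi 81.6
```

```bash
python3 -m creep '[[[0.0034,-0.0006,-0.0001,0,0,-0.035,-1],[0.0033,-0.0007,-0.0001,0,0,-0.035,-1],[0.0033,-0.0008,-0.0001,0,0,-0.035,-1],[0.0033,-0.0009,0,0,0,-0.035,-1]]]'; python3 st.py
```

```text
clock: 8.42
tool_pos: [0.6225, 0.0357, 0.0641]
tool_rot: [-0.0, 0.806, 0.592, -0.002]
force: [-4.3, -0.5, 8.1]
finger_gap: 0.001
t 8.42 p [0.6225 0.0357 0.0641] F [-4.28 -0.46  8.11] yaw y -17.4 z ax [-0.003 -0.001 -1.   ] gap 0.001 j [ 0.33  0.47 -0.54  1.7   0.27  1.05 -0.6 ]
r 0.0975 phi 73.7
```

```bash
python3 -m creep '[[[0.0033,-0.0010,0.0001,0,0,-0.035,-1],[0.0033,-0.0011,0.0001,0,0,-0.035,-1],[0.0032,-0.0012,0,0,0,-0.035,-1]]]'; python3 st.py
```

```text
clock: 8.67
tool_pos: [0.6321, 0.0324, 0.0642]
tool_rot: [-0.0, 0.836, 0.549, -0.002]
force: [-3.7, -0.6, 6.1]
finger_gap: 0.006
t 8.67 p [0.6321 0.0324 0.0642] F [-3.65 -0.59  6.06] yaw y -23.4 z ax [-0.003 -0.001 -1.   ] gap 0.006 j [ 0.31  0.49 -0.52  1.67  0.27  1.06 -0.69]
r 0.0976 phi 67.7
```

```bash
python3 -m creep '[[[0.0032,-0.0013,0,0,0,-0.035,-1],[0.0032,-0.0014,0,0,0,-0.035,-1],[0.0031,-0.0015,0,0,0,-0.035,-1]]]'; python3 st.py
```

```text
clock: 8.92
tool_pos: [0.6415, 0.0283, 0.0642]
tool_rot: [-0.0, 0.864, 0.504, -0.002]
force: [-3.9, 0.6, 5.5]
finger_gap: 0.007
t 8.92 p [0.6415 0.0283 0.0642] F [-3.91  0.62  5.53] yaw y -29.4 z ax [-0.004 -0.001 -1.   ] gap 0.007 j [ 0.3   0.5  -0.49  1.65  0.26  1.07 -0.78]
r 0.0979 phi 61.7
```

```bash
python3 -m creep '[[[0.0031,-0.0016,-0.0002,0,0,-0.035,-1],[0.0030,-0.0017,0,0,0,-0.035,-1],[0.0029,-0.0018,0,0,0,-0.035,-1]]]'; python3 st.py
```

```text
clock: 9.17
tool_pos: [0.6505, 0.0233, 0.064]
tool_rot: [-0.0, 0.889, 0.458, -0.002]
force: [-4.1, -0.5, 7.1]
finger_gap: 0.009
t 9.17 p [0.6505 0.0233 0.064 ] F [-4.13 -0.52  7.05] yaw y -35.5 z ax [-0.004 -0.001 -1.   ] gap 0.009 j [ 0.28  0.51 -0.47  1.62  0.25  1.07 -0.87]
r 0.0982 phi 55.7
```

```bash
python3 -m creep '[[[0.0028,-0.0019,0,0,0,-0.035,-1],[0.0028,-0.002,0,0,0,-0.035,-1],[0.0027,-0.0021,0,0,0,-0.035,-1]]]'; python3 st.py
```

```text
clock: 9.42
tool_pos: [0.659, 0.0179, 0.0641]
tool_rot: [-0.001, 0.912, 0.411, -0.001]
force: [-4.1, 1.9, 6.2]
finger_gap: 0.007
t 9.42 p [0.659  0.0179 0.0641] F [-4.15  1.89  6.19] yaw y -41.5 z ax [-0.003 -0.    -1.   ] gap 0.007 j [ 0.27  0.52 -0.44  1.6   0.24  1.08 -0.96]
r 0.0991 phi 49.9
```

```bash
python3 - <<'E'
from workcell import eyes
import cv2
f=eyes.grab_frame("top");cv2.imwrite("pics/top1.png",cv2.resize(f["pixels"][140:260,260:380,::-1],(600,600),interpolation=cv2.INTER_CUBIC))
E
```

```text
(no output)
```

View pics/top1.png

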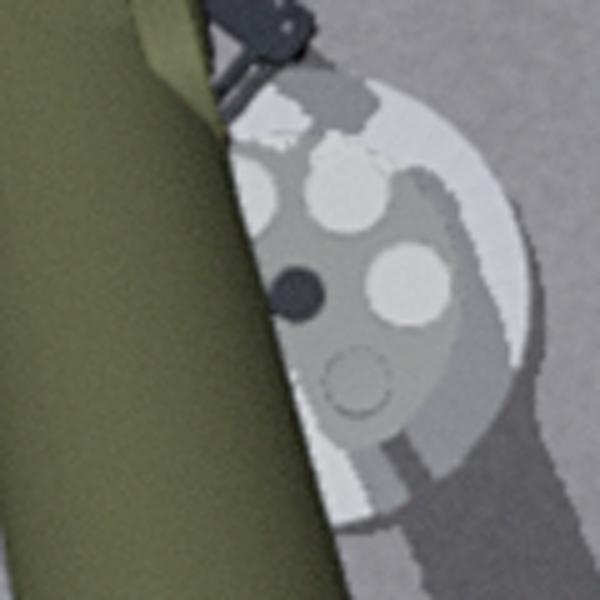

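```bash
python3 -m creep '[[[0.0024,-0.0024,0,0,0,-0.035,-1],[0.0023,-0.0025,0,0,0,-0.035,-1],[0.0023,-0.0026,0,0,0,-0.035,-1],[0.0022,-0.0026,0.0001,0,0,-0.035,-1]]]'; python3 st.py
```

```text
clock: 9.8
tool_pos: [0.6688, 0.009, 0.0644]
tool_rot: [-0.001, 0.938, 0.347, -0.0]
force: [-2.6, 3.4, 5.9]
finger_gap: 0.004
t 9.8 p [0.6688 0.009  0.0644] F [-2.63  3.35  5.91] yaw y -49.4 z ax [-0.002  0.002 -1.   ] gap 0.004 j [ 0.26  0.53 -0.41  1.58  0.23  1.08 -1.07]
r 0.0996 phi 42.2
```

```bash
python3 -m creep '[[[0.0020,-0.0027,0,0,0,-0.035,-1],[0.0019,-0.0028,0.0001,0,0,-0.035,-1],[0.0018,-0.0029,0.0001,0,0,-0.035,-1],[0.0017,-0.003,0,0,0,-0.035,-1]]]'; python3 st.py
```

```text
clock: 10.13
tool_pos: [0.6767, -0.0019, 0.0648]
tool_rot: [-0.001, 0.96, 0.28, 0.0]
force: [-0.8, 3.4, 5.0]
finger_gap: 0.002
t 10.13 p [ 0.6767 -0.0019  0.0648] F [-0.79  3.37  4.96] yaw y -57.4 z ax [-0.     0.002 -1.   ] gap 0.002 j [ 0.25  0.54 -0.38  1.56  0.22  1.08 -1.18]
r 0.099 phi 34.5
```

```bash
python3 -m creep '[[[0,0,-0.0004,0,0,0,-1],[0.0015,-0.003,-0.0002,0,0,-0.035,-1],[0.0014,-0.0031,0,0,0,-0.035,-1],[0.0013,-0.0031,0,0,0,-0.035,-1]]]'; python3 st.py
```

```text
clock: 10.47
tool_pos: [0.6817, -0.0105, 0.0648]
tool_rot: [-0.001, 0.973, 0.23, 0.001]
force: [0.6, 3.8, 5.7]
finger_gap: 0.003
t 10.47 p [ 0.6817 -0.0105  0.0648] F [0.6  3.84 5.68] yaw y -63.4 z ax [ 0.002  0.003 -1.   ] gap 0.003 j [ 0.24  0.55 -0.36  1.55  0.2   1.08 -1.27]
r 0.0987 phi 28.7
```

```bash
python3 -m creep '[[[0.0012,-0.0032,0,0,0,-0.035,-1],[0.0011,-0.0032,0,0,0,-0.035,-1],[0.001,-0.0033,0,0,0,-0.035,-1],[0,0,0,0,0,0,-1]]]'; python3 st.py
```

```text
clock: 10.8
tool_pos: [0.6858, -0.0211, 0.0651]
tool_rot: [-0.001, 0.984, 0.178, 0.002]
force: [0.3, 4.3, 5.5]
finger_gap: 0.001
t 10.8 p [ 0.6858 -0.0211  0.0651] F [0.31 4.25 5.5 ] yaw y -69.5 z ax [ 0.003  0.002 -1.   ] gap 0.001 j [ 0.24  0.55 -0.33  1.54  0.19  1.09 -1.35]
r 0.0979 phi 22.1
```

```bash
python3 -m creep '[[[0,0,-0.0002,0,0,0,-1],[0.0011,-0.0032,0,0,0,-0.035,-1],[0.001,-0.0033,0,0,0,-0.035,-1],[0.0009,-0.0033,0,0,0,-0.035,-1],[0.0008,-0.0033,0,0,0,-0.035,-1],[0,0,0,0,0,0,-1]]]'; python3 st.py;  python3 - <<'E'
from workcell import eyes
import cv2,pickle
f=eyes.grab_frame("top");cv2.imwrite("pics/top2.png",cv2.resize(f["pixels"][140:260,260:380,::-1],(600,600),interpolation=cv2.INTER_CUBIC))
g=eyes.grab_frame("side");cv2.imwrite("pics/side2.png",cv2.resize(g["pixels"][160:270,270:400,::-1],None,fx=5,fy=5,interpolation=cv2.INTER_CUBIC))
pickle.dump({"top":f,"side":g},open("f2.pkl","wb"))
E
```

```text
clock: 11.3
tool_pos: [0.6902, -0.0343, 0.0654]
tool_rot: [-0.001, 0.994, 0.109, 0.002]
force: [1.4, 4.7, 7.2]
finger_gap: 0.005
t 11.3 p [ 0.6902 -0.0343  0.0654] F [1.39 4.75 7.18] yaw y -77.5 z ax [ 0.005  0.002 -1.   ] gap 0.005 j [ 0.24  0.55 -0.3   1.52  0.18  1.09 -1.46]
r 0.0979 phi 13.9
```

View pics/top2.png

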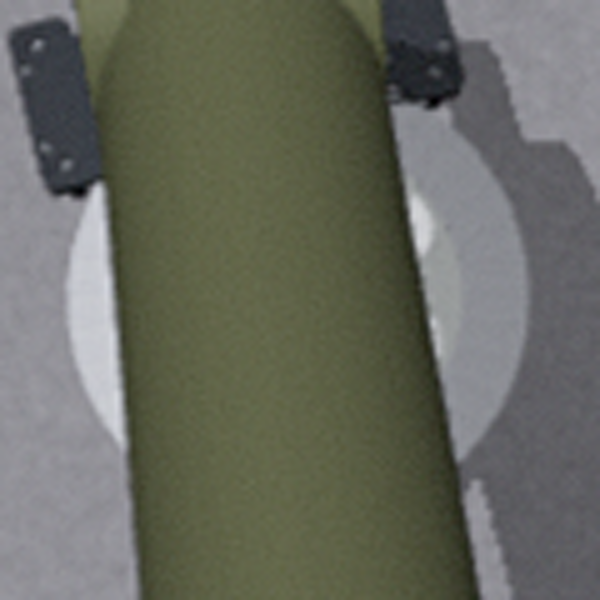

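View pics/side2.png

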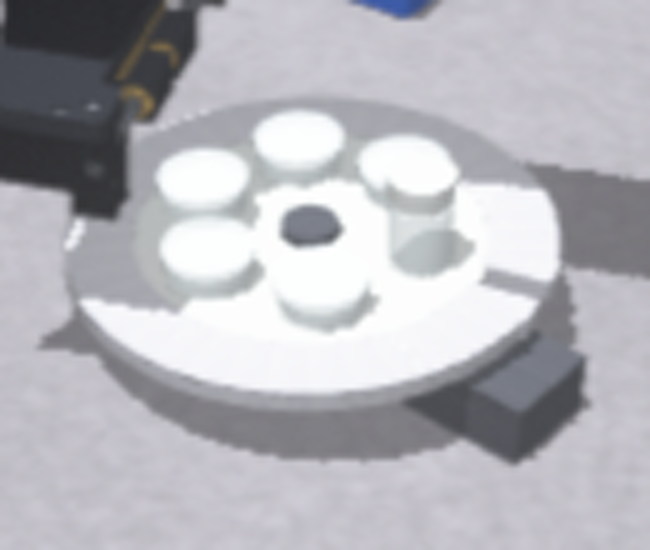

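```bash
python3 - <<'E'
import pickle
from fit import run
from h import *
d=pickle.load(open("f2.pkl","rb"));s=d["side"]
c=np.array([.5951,-.0579]);off=np.array([.34,.49])
b=s["pixels"][160:270,270:400,::-1][45:75,85:120]
cv2.imwrite("pics/n2.png",cv2.resize(b,None,fx=18,fy=18,interpolation=cv2.INTER_CUBIC))
for uv in [(545,290),(488,278),(516,284)]:
    p=ray(s,np.array([270+uv[0]/5-.4,160+uv[1]/5-.4])-off,.0497)[0];v=p[:2]-c
    print(p.round(4),np.hypot(*v).round(4),np.degrees(np.arctan2(v[1],v[0])))
# predicted notch outlines for angles
for a in (-175,-180,-185):
    h=np.radians(a);e=np.array([np.cos(h),np.sin(h)]);n=np.array([-e[1],e[0]])
    P=[np.r_[c+r*e+w*n,.0495] for r in(.08,.112) for w in(-.007,.007)]
    print(a,((proj(s,P)+off-[270,160])*5+2).round(0).tolist())
E
```

```text
[ 0.4826 -0.0611  0.0497] 0.1126 -178.37703965063056
[ 0.5077 -0.0573  0.0497] 0.0874 179.6344920144181
[ 0.4953 -0.0591  0.0497] 0.0998 -179.30072258994082
-175 [[473.0, 273.0], [483.0, 256.0], [544.0, 291.0], [553.0, 273.0]]
-180 [[467.0, 281.0], [479.0, 264.0], [535.0, 303.0], [547.0, 285.0]]
-185 [[458.0, 289.0], [473.0, 273.0], [525.0, 314.0], [539.0, 298.0]]
```

View pics/n2.png

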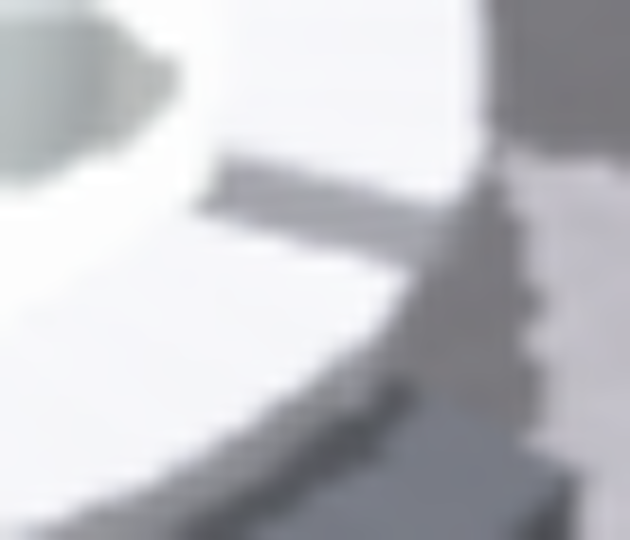

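```bash
python3 - <<'E'
import pickle
from h import *
d=pickle.load(open("f0.pkl","rb"));t=d["top"]["pixels"];s=d["side"]["pixels"]
a=cv2.resize(t[232:264,290:330,::-1],None,fx=10,fy=10,interpolation=cv2.INTER_CUBIC)
b=cv2.resize(s[225:257,350:390,::-1],None,fx=10,fy=10,interpolation=cv2.INTER_CUBIC)
o=np.vstack([a,b]);o=np.hstack([a,b]);o=cv2.convertScaleAbs(o,alpha=1.5,beta=-60)
cv2.imwrite("pics/blk.png",o)
E
```

```text
(no output)
```

View pics/blk.png

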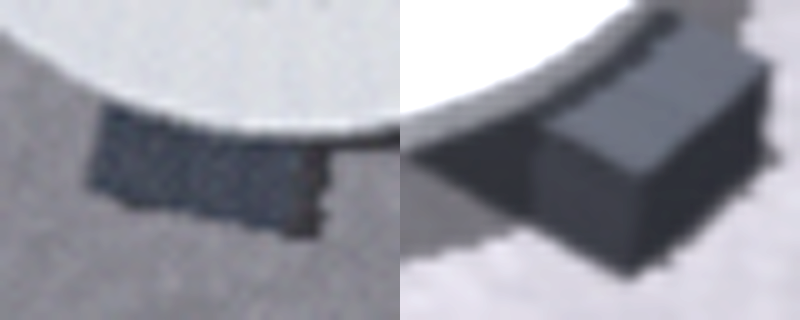

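```bash
python3 - <<'E'
import pickle
from h import *
d=pickle.load(open("f0.pkl","rb"));t=d["top"];s=d["side"]
T=lambda u,v:(290+u/10-.45,232+v/10-.45)
S=lambda u,v:(350+u/10-.45,225+v/10-.45)
# local coords: front axis f dist r, left l (+y side)
obs=[(t,T(88,187),(.135,.025,.03)),(t,T(290,229),(.135,-.025,.03)),(s,S(240,178),(.135,.025,.03)),(s,S(370,65),(.135,-.025,.03)),(s,S(230,277),(.135,.025,0))]
lines=[(t,T(103,103),.025),(t,T(300,150),-.025),(s,S(145,123),.025)]
def L(q,P):
    f=np.array([np.cos(q[2]),np.sin(q[2])]);l=np.array([f[1],-f[0]])  # +y side when f=-x
    return np.r_[q[:2]+P[0]*f+P[1]*l,P[2]]
def res(q):
    o=[]
    for f,uv,P in obs:
        e=proj(f,L(q,P))[0]-uv
        if f is s:e=e+q[3:5]
        o+=list(e)
    for f,uv,w in lines:
        A=proj(f,L(q,(.135,w,.03)))[0];B=proj(f,L(q,(.09,w,.03)))[0]
        if f is s:A=A+q[3:5];B=B+q[3:5]
        n=np.array([-(B-A)[1],(B-A)[0]]);n/=np.linalg.norm(n);o.append((np.array(uv)-A)@n)
    return np.r_[o,q[3:5]*.7]
q=least_squares(res,[.595,-.058,np.radians(165),0,0],x_scale=[.01,.01,.1,1,1])
print(q.x[:2].round(4),np.degrees(q.x[2]),q.x[3:],q.fun.round(2))
J=np.linalg.inv(q.jac.T@q.jac)*.3**2;print(np.sqrt(np.diag(J)))
f=np.array([np.cos(q.x[2]),np.sin(q.x[2])]);print("socket",q.x[:2]+.099*f)
E
```

```text
[ 0.5964 -0.0579] 167.12273321971733 [0.51772636 0.78769622] [-0.12  0.27 -0.33  0.07 -0.01 -0.39  0.06 -0.57 -0.23  0.44 -0.11 -0.23
  0.15  0.36  0.55]
[0.00057729 0.00146267 0.01164617 0.23737566 0.18453009]
socket [ 0.49989885 -0.03580177]
```

```bash
python3 -m creep '[[[0.0007,-0.0033,0,0,0,-0.035,-1],[0.0006,-0.0034,0,0,0,-0.035,-1],[0.0005,-0.0034,0.0001,0,0,-0.035,-1]]]'; python3 st.py
```

```text
clock: 11.65
tool_pos: [0.692, -0.0432, 0.0655]
tool_rot: [-0.001, 0.998, 0.057, 0.002]
force: [1.5, 3.8, 6.9]
finger_gap: 0.007
t 11.65 p [ 0.692  -0.0432  0.0655] F [1.53 3.78 6.95] yaw y -83.5 z ax [ 0.005  0.003 -1.   ] gap 0.007 j [ 0.23  0.56 -0.28  1.52  0.16  1.09 -1.54]
r 0.098 phi 8.6
```

```bash
python3 -m creep '[[[0.0004,-0.0034,0,0,0,-0.035,-1],[0.0003,-0.0034,0,0,0,-0.035,-1],[0.0002,-0.0034,0,0,0,-0.035,-1]]]'; python3 st.py
```

```text
clock: 11.9
tool_pos: [0.6932, -0.0537, 0.0658]
tool_rot: [-0.001, 1.0, 0.004, 0.003]
force: [2.3, 5.0, 7.0]
finger_gap: 0.006
t 11.9 p [ 0.6932 -0.0537  0.0658] F [2.32 5.02 6.96] yaw y -89.5 z ax [ 0.005  0.003 -1.   ] gap 0.006 j [ 0.23  0.56 -0.26  1.51  0.15  1.09 -1.62]
r 0.0981 phi 2.4
```

```bash
python3 - <<'E'
from workcell import eyes
import cv2,pickle
g=eyes.grab_frame("side");b=g["pixels"][160:270,270:400,::-1]
cv2.imwrite("pics/side3.png",cv2.resize(b[30:90,65:130],None,fx=10,fy=10,interpolation=cv2.INTER_CUBIC))
pickle.dump({"side":g},open("f3.pkl","wb"))
E
```

```text
(no output)
```

View pics/side3.png

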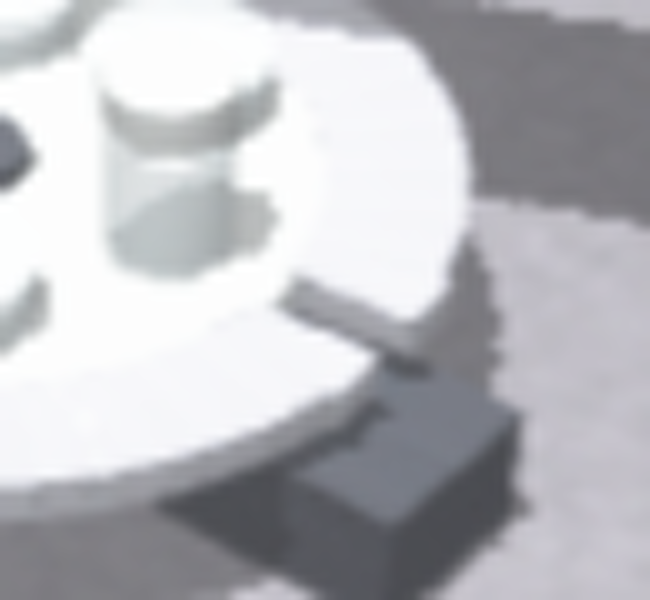

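```bash
cat > nang.py <<'E'
from h import *
import sys
def pred(f,a,off,c=np.array([.5951,-.0579]),g=np.array([-3.31,-5.12])/112):
    h=np.radians(a);e=np.array([np.cos(h),np.sin(h)]);n=np.array([-e[1],e[0]])
    P=[]
    for r,w in ((np.sqrt(.112**2-.007**2),-.007),(np.sqrt(.112**2-.007**2),.007),(.08,-.007),(.08,.007)):
        v=r*e+w*n;P.append(np.r_[c+v,.046+g@v])
    return proj(f,P)+off
E
python3 - <<'E'
import pickle
from nang import *
s=pickle.load(open("f3.pkl","rb"))["side"]
S=lambda u,v:(335+u/10-.45,190+v/10-.45)
for a in range(-180,-200,-2): 
    P=(pred(s,a,[.34,.49])-[335,190]+.45)*10
    print(a,P.round(0).tolist())
E
```

```text
-180 [[420.0, 307.0], [443.0, 270.0], [283.0, 268.0], [308.0, 232.0]]
-182 [[412.0, 318.0], [438.0, 281.0], [277.0, 275.0], [304.0, 240.0]]
-184 [[404.0, 328.0], [431.0, 291.0], [270.0, 282.0], [299.0, 247.0]]
-186 [[394.0, 337.0], [424.0, 302.0], [263.0, 289.0], [294.0, 254.0]]
-188 [[385.0, 347.0], [417.0, 312.0], [256.0, 295.0], [289.0, 261.0]]
-190 [[374.0, 356.0], [409.0, 322.0], [248.0, 302.0], [283.0, 268.0]]
-192 [[363.0, 366.0], [400.0, 332.0], [240.0, 308.0], [277.0, 275.0]]
-194 [[352.0, 374.0], [390.0, 341.0], [231.0, 314.0], [270.0, 282.0]]
-196 [[339.0, 383.0], [380.0, 351.0], [222.0, 320.0], [263.0, 289.0]]
-198 [[327.0, 392.0], [370.0, 360.0], [213.0, 326.0], [256.0, 295.0]]
```

```bash
python3 -m creep '[[[0.0001,-0.0034,0,0,0,-0.035,-1],[0,-0.0034,0,0,0,-0.035,-1],[0,0,0,0,0,0,-1]]]'; python3 st.py;  python3 - <<'E'
from workcell import eyes
import cv2,pickle
g=eyes.grab_frame("side");b=g["pixels"][160:270,270:400,::-1]
cv2.imwrite("pics/side4.png",cv2.resize(b[30:90,65:130],None,fx=10,fy=10,interpolation=cv2.INTER_CUBIC))
pickle.dump({"side":g},open("f4.pkl","wb"))
E
```

```text
clock: 12.2
tool_pos: [0.6933, -0.0618, 0.0659]
tool_rot: [-0.001, 1.0, -0.031, 0.003]
force: [2.4, 3.5, 7.8]
finger_gap: 0.008
t 12.2 p [ 0.6933 -0.0618  0.0659] F [2.38 3.49 7.78] yaw y -93.6 z ax [ 0.005  0.001 -1.   ] gap 0.008 j [ 0.23  0.55 -0.24  1.51  0.14  1.09 -1.68]
r 0.0983 phi -2.3
```

View pics/side4.png

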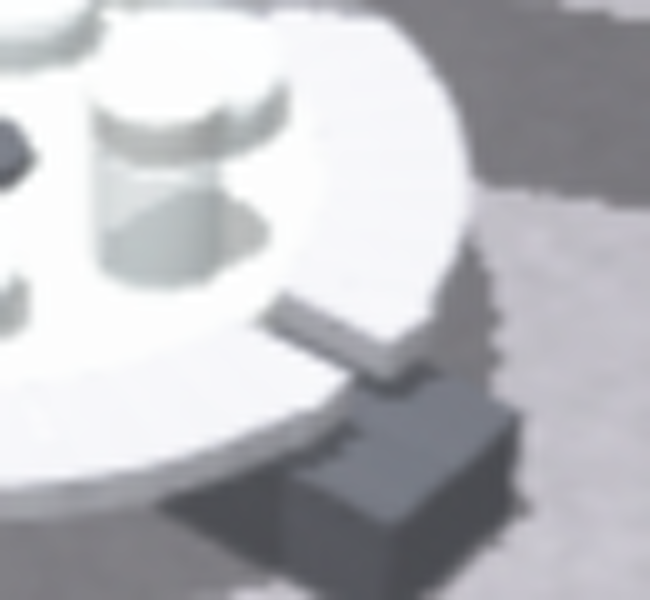

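```bash
python3 -m creep '[[[0,0,0.002,0,0,0,-1],[0,0,0.01,0,0,0,-1],[0,0,0.03,0,0,0,-1],[0,0,0.03,0,0,0,-1],[-0.01,0.03,0.015,0,0,0.05,-1],[-0.01,0.036,0,0,0,0.08,-1],[-0.01,0.036,0,0,0,0.08,0],[-0.01,0.036,0,0,0,0.08,0],[-0.01,0.036,0,0,0,0.08,0],[-0.01,0.036,0,0,0,0.08,0]]]'; python3 st.py;  python3 - <<'E'
from workcell import eyes
import cv2,pickle
d={n:eyes.grab_frame(n) for n in("top","side")}
pickle.dump(d,open("f5.pkl","wb"))
import numpy as np
a=cv2.resize(d["top"]["pixels"][205:265,285:345,::-1],(400,400),interpolation=cv2.INTER_CUBIC)
b=cv2.resize(d["side"]["pixels"][200:260,335:395,::-1],(400,400),interpolation=cv2.INTER_CUBIC)
cv2.imwrite("pics/f5.png",np.hstack([a,b]))
E
```

```text
clock: 13.08
tool_pos: [0.6297, 0.1474, 0.1505]
tool_rot: [0.001, 0.981, 0.195, -0.001]
force: [1.2, 1.0, -0.9]
finger_gap: 0.224
t 13.08 p [0.6297 0.1474 0.1505] F [ 1.22  0.96 -0.91] yaw y -67.6 z ax [-0.001 -0.002 -1.   ] gap 0.224 j [ 0.05  0.41 -0.41  1.57  0.17  1.21 -1.57]
r 0.2082 phi 80.4
```

View pics/f5.png

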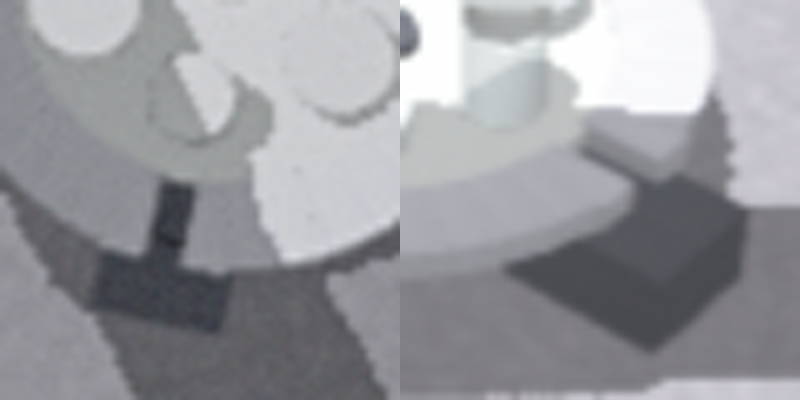

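```bash
python3 - <<'E'
import pickle
from h import *
d=pickle.load(open("f5.pkl","rb"));t=d["top"]
k=400/60
T=lambda u,v:(285+(u+.5)/k-.5,205+(v+.5)/k-.5)
for n,uv,z in [("spot",(170,240),.03),("nb",(165,262),.0497),("nt",(179,182),.0485),("FL",(90,305),.03),("FR",(220,332),.03),("BL",(97,255),.03),("BR",(235,275),.03)]:
    print(n,ray(t,T(*uv),z)[0].round(4))
a=ray(t,T(165,262),.0497)[0];b=ray(t,T(179,182),.0485)[0];v=a-b;print("notch dir",np.degrees(np.arctan2(v[1],v[0])))
a=ray(t,T(90,305),.03)[0];b=ray(t,T(220,332),.03)[0];v=a-b;print("edge",np.linalg.norm(v),np.degrees(np.arctan2(v[1],v[0]))+90,"mid",(a+b)/2)
o=cv2.resize(t["pixels"][222:262,292:332,::-1],(600,600),interpolation=cv2.INTER_CUBIC)
cv2.imwrite("pics/soc.png",cv2.convertScaleAbs(o,alpha=3,beta=-60))
pt=d["top"]["pixels"][195:230,170:225,::-1];ps=d["side"]["pixels"][270:350,225:305,::-1]
cv2.imwrite("pics/pin5.png",np.hstack([cv2.resize(pt,(550,350),interpolation=cv2.INTER_CUBIC)[:,:400],cv2.resize(ps,(350,350),interpolation=cv2.INTER_CUBIC)]))
E
```

```text
spot [ 0.4938 -0.0331  0.03  ]
nb [ 0.4865 -0.0315  0.0497]
nt [ 0.5152 -0.0373  0.0485]
FL [ 0.4709 -0.003   0.03  ]
FR [ 0.4596 -0.0506  0.03  ]
BL [ 0.4891 -0.0061  0.03  ]
BR [ 0.4803 -0.0567  0.03  ]
notch dir 168.4631136617931
edge 0.048848137909471574 166.71869476453764 mid [ 0.46524035 -0.02680999  0.03      ]
```

View pics/soc.png

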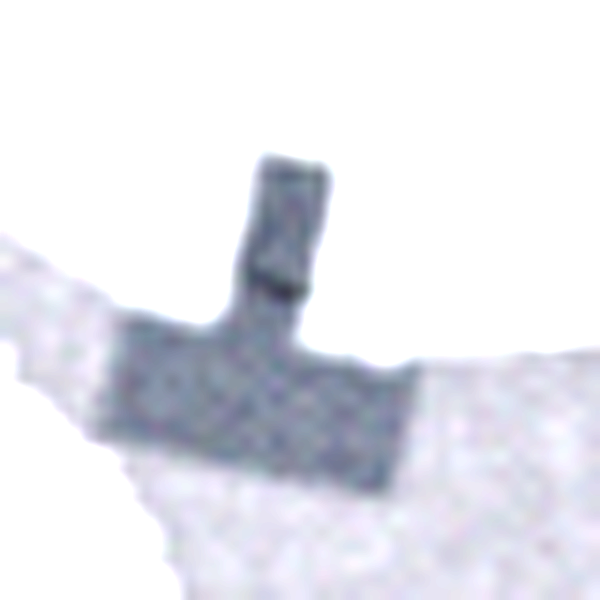

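View pics/pin5.png

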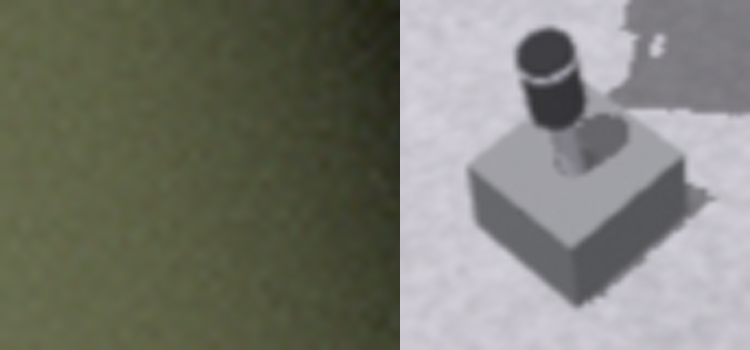

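```bash
python3 -m creep '[[[0,-0.02,0.02,0,0,0,0],[0,-0.038,0.015,0,0,0,0],[0,-0.04,0,0,0,0,0],[0,-0.04,0,0,0,0,0],[0,-0.04,0,0,0,0,0],[0,-0.04,0,0,0,0,0],[0,-0.02,0,0,0,0,0],[0,0,0,0,0,0,0]]]'; python3 st.py;  python3 - <<'E'
from workcell import eyes
from h import *
import pickle
d={n:eyes.grab_frame(n) for n in("top","side")}
pickle.dump(d,open("f6.pkl","wb"))
pt=d["top"]["pixels"][195:230,170:210,::-1];ps=d["side"]["pixels"][270:345,225:300,::-1]
cv2.imwrite("pics/pin6.png",np.hstack([cv2.resize(pt,(400,350),interpolation=cv2.INTER_CUBIC)[:,:400],cv2.resize(ps,(375,350),interpolation=cv2.INTER_CUBIC)]))
E
```

```text
clock: 13.85
tool_pos: [0.6293, -0.1009, 0.185]
tool_rot: [0.002, 0.982, 0.187, -0.002]
force: [-0.5, -1.3, 0.2]
finger_gap: 0.499
t 13.85 p [ 0.6293 -0.1009  0.185 ] F [-0.46 -1.33  0.17] yaw y -68.4 z ax [-0.003 -0.005 -1.   ] gap 0.499 j [ 0.36  0.35 -0.31  1.56  0.11  1.26 -1.16]
r 0.0549 phi -51.5
```

View pics/pin6.png

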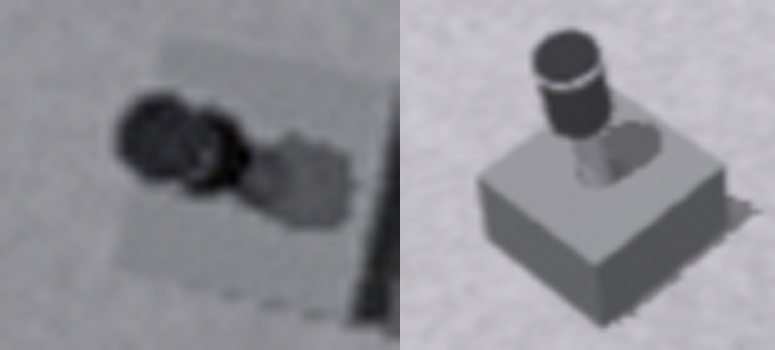

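```bash
python3 - <<'E'
from h import *
import pickle
d=pickle.load(open("f6.pkl","rb"));t=d["top"];s=d["side"];off=np.array([.43,.6])
T=lambda u,v:np.array([170+(u+.5)/10-.5,195+(v+.5)/10-.5]); S=lambda u,v:np.array([225+(u-400+.5)/5-.5,270+(v+.5)*75/350-.5])-off
def tri(a,b): 
    q=least_squares(lambda P:np.r_[proj(t,P)[0]-a,proj(s,P)[0]-b],[.57,.24,.09]);return q.x.round(4),q.fun.round(2)
print("cap",tri(T(157,138),S(567,57)))
print("cap ray",ray(t,T(157,138),.097),ray(s,S(567,57),.097))
print("gripbottom",tri(T(210,152),S(580,122)))
print("hole side",ray(s,S(597,182),.036))
# holder corners side top face
for u,v in [(480,182),(597,262),(725,170)]: print("hold corner",ray(s,S(u,v),.036))
for u,v in [(165,30),(118,265),(348,322),(395,85)]: print("hold corner top",ray(t,T(u,v),.036))
E
```

```text
cap (array([0.5773, 0.2514, 0.0953]), array([ 0.14,  0.25, -0.2 , -0.04]))
cap ray [[0.57782041 0.2511599  0.097     ]] [[0.57594957 0.25263734 0.097     ]]
gripbottom (array([0.576 , 0.2501, 0.0616]), array([ 0.08,  0.15, -0.11, -0.02]))
hole side [[0.56921008 0.25292234 0.036     ]]
hold corner [[0.60414304 0.27147963 0.036     ]]
hold corner [[0.54944751 0.28207723 0.036     ]]
hold corner [[0.53377698 0.2278412  0.036     ]]
hold corner top [[0.60833237 0.26940746 0.036     ]]
hold corner top [[0.55075955 0.28149425 0.036     ]]
hold corner top [[0.53515126 0.22504354 0.036     ]]
hold corner top [[0.59308113 0.21276787 0.036     ]]
```

```bash
python3 -m creep '[[[-0.004,0.025,0,0,0,0.12,0.2],[-0.004,0.025,0,0,0,0.12,0.2],[-0.004,0.025,0,0,0,0.12,0.2],[-0.004,0.025,0,0,0,0.12,0.2],[-0.004,0.025,0,0,0,0.12,0.2],[-0.004,0.025,0,0,0,0.12,0.2],[-0.004,0.025,0,0,0,0.12,0.2],[-0.004,0.025,0,0,0,0.12,0.2],[-0.004,0.025,0,0,0,0.12,0.2],[-0.004,0.025,0,0,0,0.12,0.2]]]'; python3 -m creep '[[[-0.004,0.025,0,0,0,0.12,0.2],[-0.004,0.025,0,0,0,0.12,0.2],[-0.004,0.025,0,0,0,0.12,0.2],[-0.004,0.025,0,0,0,0.12,0.2],[0,0,0,0,0,0.04,0.2],[0,0,0,0,0,0,0.2]]]';python3 st.py
```

```text
clock: 14.78
tool_pos: [0.5894, 0.1626, 0.186]
tool_rot: [-0.0, 0.697, 0.717, -0.0]
force: [0.7, 0.4, -0.1]
finger_gap: 0.601
clock: 15.28
tool_pos: [0.5725, 0.2635, 0.186]
tool_rot: [-0.001, 0.49, 0.872, 0.0]
force: [-0.5, -0.9, -0.9]
finger_gap: 0.601
t 15.28 p [0.5725 0.2635 0.186 ] F [-0.47 -0.88 -0.88] yaw y 31.3 z ax [-0.001  0.001 -1.   ] gap 0.601 j [ 0.09  0.4  -0.72  1.56  0.27  1.28 -0.12]
r 0.3222 phi 94.0
```

```bash
python3 -m creep '[[[0,-0.007,-0.015,0,0,0,0.2],[0,-0.007,-0.025,0,0,0,0.2],[0,0,-0.02,0,0,0,0.2],[0,0,0,0,0,0,0.2],[0,0,0,0,0,0,0.2]]]';python3 st.py;  python3 - <<'E'
from workcell import eyes
from h import *
g=eyes.grab_frame("side")
cv2.imwrite("pics/side7.png",cv2.resize(g["pixels"][240:345,210:315,::-1],(600,600),interpolation=cv2.INTER_CUBIC))
E
```

```text
clock: 15.7
tool_pos: [0.574, 0.2446, 0.1252]
tool_rot: [-0.001, 0.494, 0.869, -0.001]
force: [-0.1, 0.3, 0.4]
finger_gap: 0.598
t 15.7 p [0.574  0.2446 0.1252] F [-0.1   0.26  0.42] yaw y 30.8 z ax [-0.002 -0.001 -1.   ] gap 0.598 j [ 0.11  0.44 -0.7   1.64  0.3   1.17 -0.13]
r 0.3033 phi 94.0
```

View pics/side7.png

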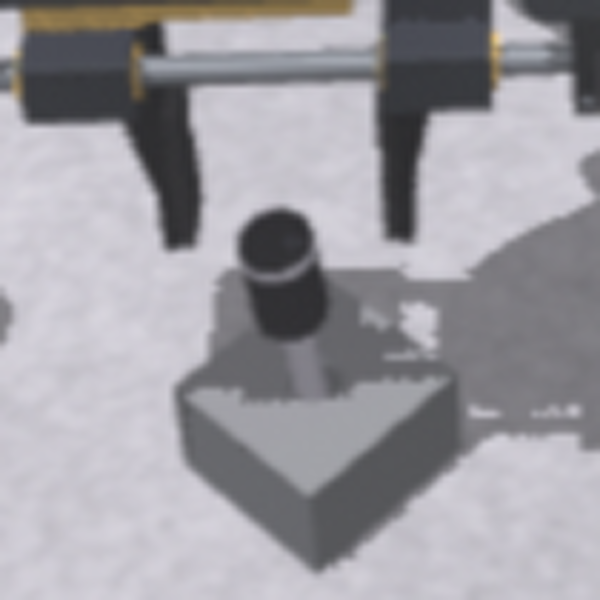

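```bash
python3 -m creep '[[[0,0.004,-0.008,0,0,0,0.2],[0,0,-0.014,0,0,0,0.2],[0,0,-0.012,0,0,0,0.2],[0,0,0,0,0,0,0.2],[0,0,0,0,0,0,0.2]]]' 15;python3 st.py; python3 -m creep '[[[0,0,0,0,0,0,0],[0,0,0,0,0,0,-0.2],[0,0,0,0,0,0,-0.35],[0,0,0,0,0,0,-0.45],[0,0,0,0,0,0,-0.55],[0,0,0,0,0,0,-0.65],[0,0,0,0,0,0,-1],[0,0,0,0,0,0,-1]]]' 15; python3 st.py;  python3 - <<'E'
from workcell import eyes
from h import *
g=eyes.grab_frame("side")
cv2.imwrite("pics/side8.png",cv2.resize(g["pixels"][240:345,210:315,::-1],(600,600),interpolation=cv2.INTER_CUBIC))
E
```

```text
clock: 16.17
tool_pos: [0.5741, 0.2487, 0.0906]
tool_rot: [-0.001, 0.494, 0.87, -0.001]
force: [-1.0, 0.2, 0.7]
finger_gap: 0.597
t 16.17 p [0.5741 0.2487 0.0906] F [-1.02  0.16  0.66] yaw y 30.8 z ax [-0.002 -0.001 -1.   ] gap 0.597 j [ 0.09  0.48 -0.68  1.67  0.33  1.12 -0.15]
r 0.3074 phi 93.9
clock: 16.83
tool_pos: [0.5747, 0.2489, 0.0922]
tool_rot: [-0.0, 0.494, 0.87, -0.0]
force: [-1.2, -0.8, 1.8]
finger_gap: 0.258
t 16.83 p [0.5747 0.2489 0.0922] F [-1.24 -0.84  1.79] yaw y 30.8 z ax [-0.    -0.001 -1.   ] gap 0.258 j [ 0.09  0.48 -0.68  1.67  0.33  1.12 -0.15]
r 0.3075 phi 93.8
```

View pics/side8.png

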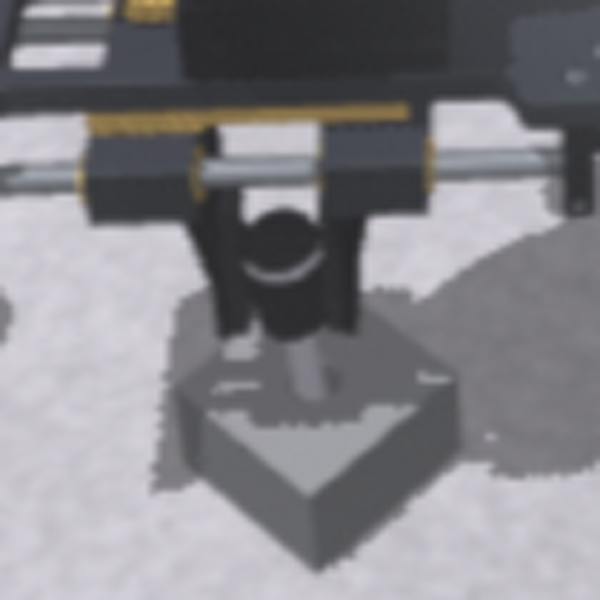

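```bash
python3 -m creep '[[[-0.001,-0.0005,0,0,0,0,-1],[-0.001,-0.0005,0,0,0,0,-1],[-0.001,0,0,0,0,0,-1],[0,0,0,0,0,0,-1],[0,0,0,0,0,0,-1]]]' 30;python3 st.py;  python3 - <<'E'
from workcell import eyes
from h import *
g=eyes.grab_frame("side")
cv2.imwrite("pics/side9.png",cv2.resize(g["pixels"][240:345,210:315,::-1],(600,600),interpolation=cv2.INTER_CUBIC))
E
```

```text
clock: 17.3
tool_pos: [0.5722, 0.2482, 0.0922]
tool_rot: [0.0, 0.494, 0.87, 0.0]
force: [1.0, 0.2, 1.5]
finger_gap: 0.247
t 17.3 p [0.5722 0.2482 0.0922] F [0.97 0.2  1.52] yaw y 30.8 z ax [ 0.001  0.    -1.   ] gap 0.247 j [ 0.09  0.47 -0.69  1.67  0.33  1.11 -0.15]
r 0.307 phi 94.3
```

View pics/side9.png

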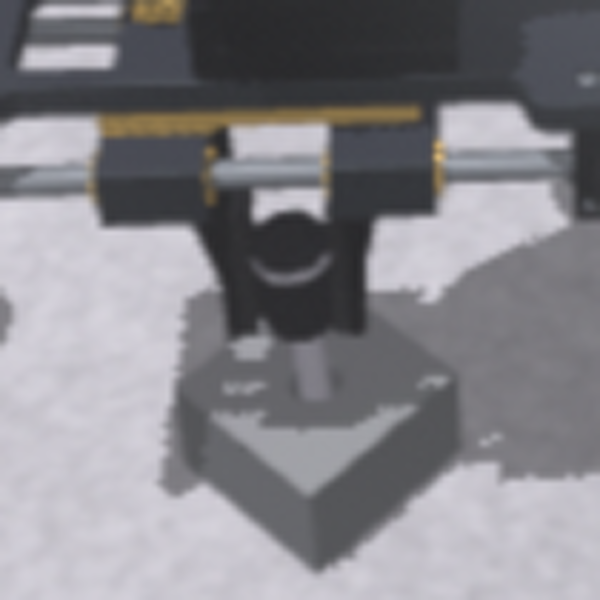

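```bash
python3 -m creep '[[[0,0,0.005,0,0,0,-1],[0,0,0.015,0,0,0,-1],[0,0,0.025,0,0,0,-1],[0,0,0.025,0,0,0,-1],[0,0,0.02,0,0,0,-1],[0,0,0,0,0,0,-1],[0,0,0,0,0,0,-1]]]' 30;python3 st.py;  python3 - <<'E'
from workcell import eyes
from h import *
import pickle
g=eyes.grab_frame("side");pickle.dump(g,open("f10.pkl","wb"))
cv2.imwrite("pics/side10.png",cv2.resize(g["pixels"][200:320,200:320,::-1],(600,600),interpolation=cv2.INTER_CUBIC))
E
```

```text
clock: 17.93
tool_pos: [0.5722, 0.2484, 0.1829]
tool_rot: [0.001, 0.494, 0.87, 0.001]
force: [-0.0, -0.4, -1.0]
finger_gap: 0.244
t 17.93 p [0.5722 0.2484 0.1829] F [-0.04 -0.38 -1.  ] yaw y 30.8 z ax [ 0.002  0.    -1.   ] gap 0.244 j [ 0.12  0.39 -0.72  1.59  0.26  1.27 -0.1 ]
r 0.3072 phi 94.3
```

View pics/side10.png

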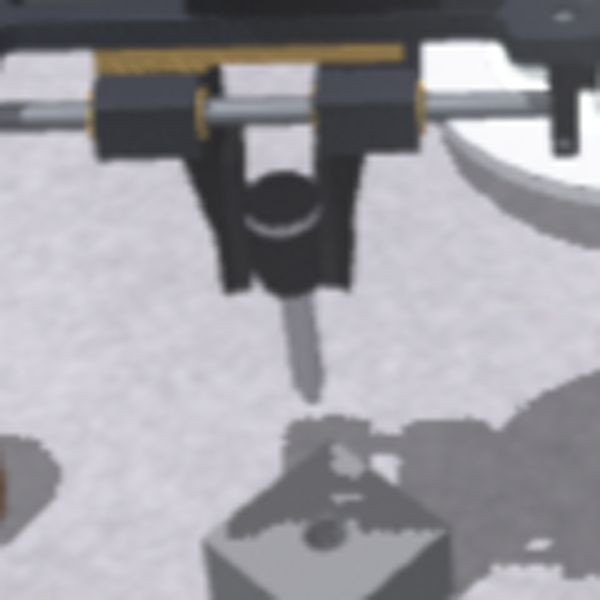

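```bash
python3 - <<'E'
from h import *
import pickle
s=pickle.load(open("f10.pkl","rb"));off=np.array([.43,.6])
k=5
px=lambda P:((proj(s,P)+off-[200,200]+.5)*k-.5).round(0)
c=np.array([.5722,.2484])
for z in (.19,.18,.102,.098): print(z,px(np.r_[c,z]))
print("fingertip pads", px(np.r_[c,.158]))
tip=np.array([312,400]);print(ray(s,(tip+.5)/k-.5+200-off,.1015)); print("cap",ray(s,(np.array([283,200])+.5)/k-.5+200-off,.189))
E
```

```text
0.19 [[286. 186.]]
0.18 [[289. 212.]]
0.102 [[308. 396.]]
0.098 [[309. 404.]]
fingertip pads [[295. 266.]]
[[0.57029217 0.2489866  0.1015    ]]
cap [[0.57023666 0.25303285 0.189     ]]
```

```bash
python3 -m creep '[[[-0.0072,-0.0283,0,0,0,0.08,-1],[-0.0072,-0.0283,0,0,0,0.08,-1],[-0.0072,-0.0283,0,0,0,0.08,-1],[-0.0072,-0.0283,0,0,0,0.08,-1],[-0.0072,-0.0283,0,0,0,0.08,-1],[-0.0072,-0.0283,0,0,0,0.08,-1],[-0.0072,-0.0283,0,0,0,0.08,-1],[-0.0072,-0.0283,0,0,0,0.08,-1],[-0.0072,-0.0283,0,0,0,0.08,-1],[-0.0072,-0.0283,0,0,0,0.08,-1]]]' 30;python3 -m creep '[[[0,0,0,0,0,0,-1],[0,0,0,0,0,0,-1],[0,0,0,0,0,0,-1]]]'; python3 st.py;  python3 - <<'E'
from workcell import eyes
from h import *
import pickle
d={n:eyes.grab_frame(n) for n in("top","side")};pickle.dump(d,open("f11.pkl","wb"))
a=cv2.resize(d["top"]["pixels"][180:270,270:360,::-1],(400,400),interpolation=cv2.INTER_CUBIC)
b=cv2.resize(d["side"]["pixels"][150:250,320:420,::-1],(400,400),interpolation=cv2.INTER_CUBIC)
cv2.imwrite("pics/f11.png",np.hstack([a,b]))
E
```

```text
clock: 18.82
tool_pos: [0.4981, -0.0363, 0.1802]
tool_rot: [-0.002, 0.114, 0.993, 0.0]
force: [0.0, -1.3, 0.1]
finger_gap: 0.245
clock: 19.07
tool_pos: [0.4992, -0.0344, 0.1809]
tool_rot: [-0.001, 0.117, 0.993, 0.0]
force: [0.5, 0.8, -0.3]
finger_gap: 0.249
t 19.07 p [ 0.4992 -0.0344  0.1809] F [ 0.45  0.82 -0.32] yaw y 76.6 z ax [-0.002  0.001 -1.   ] gap 0.249 j [ 0.7   0.09 -0.71  1.88  0.06  1.19  1.3 ]
r 0.0987 phi 166.2
```

View pics/f11.png

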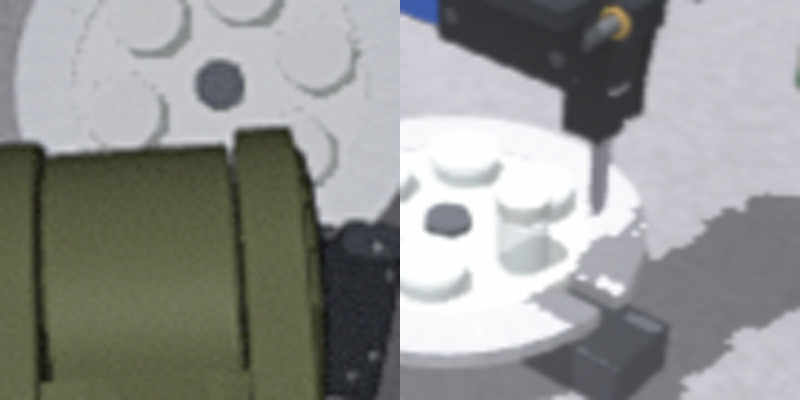

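```bash
python3 - <<'E'
from h import *
import pickle
s=pickle.load(open("f11.pkl","rb"))["side"];off=np.array([.43,.6])
T=lambda u,v:np.array([320+(u-400+.5)/4-.5,150+(v+.5)/4-.5])-off
for z in (.096,.098,.1): print(z,ray(s,T(597,213),z)[0].round(4))
k=lambda P:((proj(s,P)+off-[320,150]+.5)*4-.5+[400,0]).round(0)
for z in (.1565,.13,.1,.098,.046): print(z,k(np.r_[.4992,-.0344,z]))
print("socket in side",k(np.r_[.5,-.035,.03]))
cv2.imwrite("pics/s11.png",cv2.resize(s["pixels"][170:250,350:400,::-1],(500,800),interpolation=cv2.INTER_CUBIC)[:600])
E
```

```text
0.096 [ 0.501  -0.0402  0.096 ]
0.098 [ 0.5001 -0.0375  0.098 ]
0.1 [ 0.4992 -0.0348  0.1   ]
0.1565 [[606. 121.]]
0.13 [[601. 165.]]
0.1 [[597. 213.]]
0.098 [[596. 217.]]
0.046 [[589. 296.]]
socket in side [[585. 318.]]
```

View pics/s11.png

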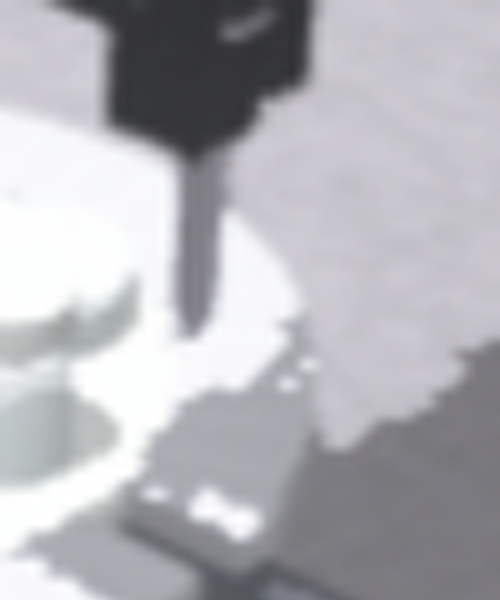

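```bash
python3 -m creep '[[[0.0004,-0.0003,-0.012,0,0,0,-1],[0.0004,-0.0003,-0.014,0,0,0,-1],[0,0,-0.012,0,0,0,-1],[0,0,-0.006,0,0,0,-1],[0,0,0,0,0,0,-1],[0,0,0,0,0,0,-1]]]' 30;python3 st.py;  python3 - <<'E'
from workcell import eyes
from h import *
import pickle
s=eyes.grab_frame("side");pickle.dump(s,open("f12.pkl","wb"))
cv2.imwrite("pics/s12.png",cv2.resize(s["pixels"][190:250,345:395,::-1],(500,600),interpolation=cv2.INTER_CUBIC))
k=lambda P:((proj(s,P)+[.43,.6]-[345,190]+.5)*10-.5).round(0)
print(k(np.r_[.5,-.035,.056]),k(np.r_[.5,-.035,.048]),k(np.r_[.5,-.035,.03]))
E
```

```text
clock: 19.67
tool_pos: [0.5005, -0.035, 0.1375]
tool_rot: [-0.0, 0.116, 0.993, 0.0]
force: [-0.2, 0.3, -0.3]
finger_gap: 0.247
t 19.67 p [ 0.5005 -0.035   0.1375] F [-0.21  0.26 -0.29] yaw y 76.7 z ax [-0.001  0.001 -1.   ] gap 0.247 j [ 0.68  0.15 -0.71  1.93  0.11  1.11  1.27]
r 0.0973 phi 166.4
[[224. 300.]] [[221. 330.]] [[214. 395.]]
```

View pics/s12.png

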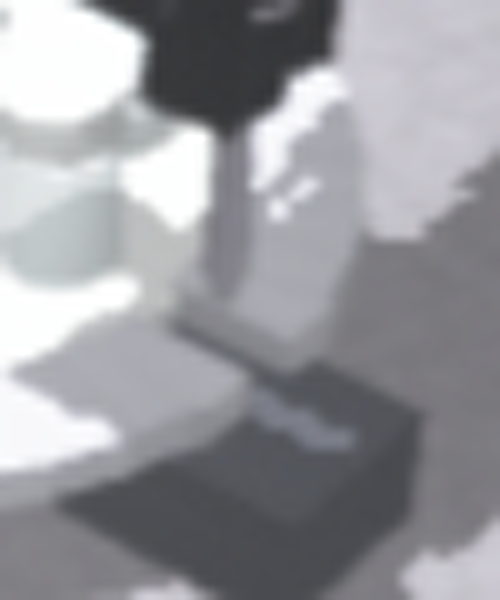

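```bash
python3 -m creep '[[[-0.0005,0,-0.002,0,0,0,-1],[0,0,-0.002,0,0,0,-1],[0,0,-0.002,0,0,0,-1],[0,0,-0.002,0,0,0,-1],[0,0,0,0,0,0,-1]]]';python3 -m creep '[[[0,0,-0.002,0,0,0,-1],[0,0,-0.002,0,0,0,-1],[0,0,0,0,0,0,-1]]]'
```

```text
clock: 20.13
tool_pos: [0.5, -0.0355, 0.1296]
tool_rot: [-0.0, 0.116, 0.993, 0.0]
force: [-0.6, 0.1, -0.3]
finger_gap: 0.247
clock: 20.38
tool_pos: [0.5, -0.0355, 0.1256]
tool_rot: [-0.0, 0.116, 0.993, 0.0]
force: [-0.3, -0.2, -0.8]
finger_gap: 0.248
```

```bash
python3 -m creep '[[[0,0,-0.0015,0,0,0,-1],[0,0,-0.0015,0,0,0,-1],[0,0,0,0,0,0,-1]]]'
```

```text
clock: 20.63
tool_pos: [0.5003, -0.0352, 0.1228]
tool_rot: [0.0, 0.116, 0.993, 0.0]
force: [0.6, 0.3, -0.9]
finger_gap: 0.245
```

```bash
python3 -m creep '[[[0,0,-0.0015,0,0,0,-1],[0,0,-0.0015,0,0,0,-1],[0,0,0,0,0,0,-1]]]'
```

```text
clock: 20.88
tool_pos: [0.5002, -0.0352, 0.1198]
tool_rot: [0.0, 0.116, 0.993, 0.0]
force: [0.5, 0.8, -0.4]
finger_gap: 0.246
```

```bash
python3 -m creep '[[[0,0,-0.0015,0,0,0,-1],[0,0,-0.0015,0,0,0,-1],[0,0,0,0,0,0,-1]]]'
```

```text
clock: 21.13
tool_pos: [0.5002, -0.0353, 0.1167]
tool_rot: [-0.0, 0.116, 0.993, 0.0]
force: [-0.4, 1.2, -0.5]
finger_gap: 0.246
```

```bash
python3 -m creep '[[[0,0,-0.0015,0,0,0,-1],[0,0,-0.0015,0,0,0,-1],[0,0,-0.001,0,0,0,-1],[0,0,0,0,0,0,-1]]]'
```

```text
clock: 21.47
tool_pos: [0.5001, -0.0354, 0.1127]
tool_rot: [-0.0, 0.116, 0.993, 0.0]
force: [0.3, 1.8, -0.4]
finger_gap: 0.246
```

```bash
python3 -m creep '[[[0,0,-0.001,0,0,0,-1],[0,0,-0.001,0,0,0,-1],[0,0,0,0,0,0,-1]]]'
```

```text
clock: 21.72
tool_pos: [0.5002, -0.0355, 0.1108]
tool_rot: [-0.0, 0.116, 0.993, 0.0]
force: [0.7, 1.7, -0.6]
finger_gap: 0.244
```

```bash
python3 -m creep '[[[0,0,-0.001,0,0,0,-1],[0,0,-0.001,0,0,0,-1],[0,0,0,0,0,0,-1]]]'; python3 - <<'E'
from workcell import eyes
from h import *
import pickle
s=eyes.grab_frame("side")
cv2.imwrite("pics/s13.png",cv2.resize(s["pixels"][190:250,345:395,::-1],(500,600),interpolation=cv2.INTER_CUBIC))
E
```

```text
clock: 21.97
tool_pos: [0.5001, -0.0355, 0.1088]
tool_rot: [-0.0, 0.116, 0.993, 0.0]
force: [0.3, 1.7, 0.5]
finger_gap: 0.24
```

View pics/s13.png

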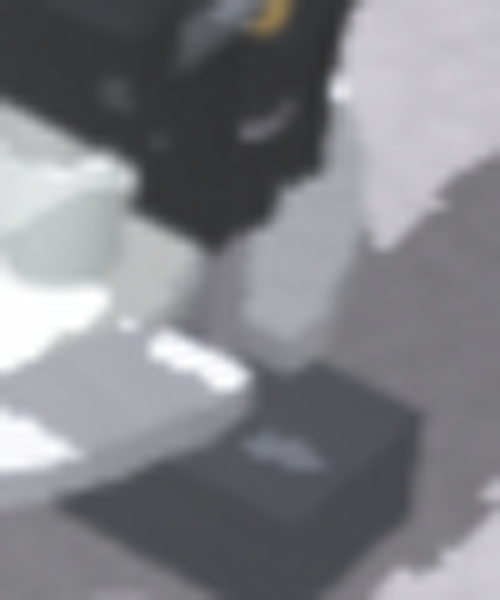

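```bash
python3 -m creep '[[[0,0.0003,-0.0015,0,0,0,-1],[0,0.0003,-0.0015,0,0,0,-1],[0,0,0,0,0,0,-1]]]'
```

```text
clock: 22.27
tool_pos: [0.4998, -0.035, 0.1055]
tool_rot: [-0.001, 0.116, 0.993, -0.0]
force: [-0.6, -0.5, -1.3]
finger_gap: 0.244
```

```bash
python3 -m creep '[[[0,0,-0.0015,0,0,0,-1],[0,0,-0.0015,0,0,0,-1],[0,0,0,0,0,0,-1]]]'
```

```text
clock: 22.52
tool_pos: [0.4997, -0.0349, 0.1025]
tool_rot: [-0.001, 0.116, 0.993, 0.0]
force: [-0.3, 0.3, -0.1]
finger_gap: 0.244
```

```bash
python3 -m creep '[[[0,0,-0.0015,0,0,0,-1],[0,0,-0.0015,0,0,0,-1],[0,0,0,0,0,0,-1]]]'
```

```text
clock: 22.77
tool_pos: [0.4998, -0.0348, 0.0995]
tool_rot: [-0.0, 0.116, 0.993, 0.0]
force: [-1.7, 0.8, -0.4]
finger_gap: 0.247
```

```bash
python3 -m creep '[[[0,0,-0.0015,0,0,0,-1],[0,0,-0.0015,0,0,0,-1],[0,0,0,0,0,0,-1]]]'
```

```text
clock: 23.02
tool_pos: [0.5, -0.0348, 0.0966]
tool_rot: [-0.0, 0.116, 0.993, 0.0]
force: [-0.5, 0.9, -0.8]
finger_gap: 0.243
```

```bash
python3 -m creep '[[[0,0,-0.0015,0,0,0,-1],[0,0,-0.0015,0,0,0,-1],[0,0,0,0,0,0,-1]]]'
```

```text
clock: 23.27
tool_pos: [0.5, -0.0349, 0.0936]
tool_rot: [-0.0, 0.116, 0.993, 0.0]
force: [-1.7, 0.7, -1.0]
finger_gap: 0.244
```

```bash
python3 -m creep '[[[0,0,-0.0015,0,0,0,-1],[0,0,-0.0015,0,0,0,-1],[0,0,0,0,0,0,-1]]]'
```

```text
clock: 23.52
tool_pos: [0.5, -0.0349, 0.0906]
tool_rot: [-0.0, 0.116, 0.993, 0.0]
force: [-1.7, -0.1, -0.2]
finger_gap: 0.248
```

```bash
python3 -m creep '[[[0,0,-0.001,0,0,0,-1],[0,0,-0.001,0,0,0,-1],[0,0,0,0,0,0,-1]]]'
```

```text
clock: 23.77
tool_pos: [0.5, -0.0349, 0.0888]
tool_rot: [-0.0, 0.116, 0.993, 0.0]
force: [-2.1, 0.4, -0.2]
finger_gap: 0.248
```

```bash
python3 -m creep '[[[-0.0003,0,-0.001,0,0,0,-1],[0,0,-0.001,0,0,0,-1],[0,0,0,0,0,0,-1]]]'
```

```text
clock: 24.02
tool_pos: [0.4999, -0.0349, 0.0868]
tool_rot: [-0.0, 0.116, 0.993, 0.0]
force: [-2.3, 0.8, -0.5]
finger_gap: 0.245
```

```bash
python3 -m creep '[[[0,0,-0.001,0,0,0,-1],[0,0,-0.0005,0,0,0,-1],[0,0,0,0,0,0,-1]]]'
```

```text
clock: 24.27
tool_pos: [0.5002, -0.0351, 0.086]
tool_rot: [0.0, 0.116, 0.993, -0.0]
force: [-2.9, 0.5, 5.1]
finger_gap: 0.244
```

```bash
python3 -m creep '[[[0,0,-0.0005,0,0,0,-1],[0,0,-0.0005,0,0,0,-1],[0,0,0,0,0,0,-1]]]'
```

```text
clock: 24.52
tool_pos: [0.5006, -0.0354, 0.0858]
tool_rot: [0.001, 0.116, 0.993, -0.001]
force: [-4.7, 0.7, 8.8]
finger_gap: 0.242
```

```bash
python3 -m creep '[[[-0.0007,0,0.0005,0,0,0,-1],[-0.0005,0,0.0003,0,0,0,-1],[0,0,0,0,0,0,-1]]]'; python3 -m creep '[[[0,0,0,0,0,0,-0.4],[0,0,0,0,0,0,-0.3],[0,0,0,0,0,0,-0.2],[0,0,0,0,0,0,-0.2]]]';python3 st.py; python3 - <<'E'
from workcell import eyes
from h import *
import pickle
d={n:eyes.grab_frame(n) for n in("top","side")};pickle.dump(d,open("f14.pkl","wb"))
s=d["side"]
cv2.imwrite("pics/s14.png",cv2.resize(s["pixels"][180:250,335:405,::-1],(600,600),interpolation=cv2.INTER_CUBIC))
E
```

```text
clock: 24.77
tool_pos: [0.4996, -0.0353, 0.0859]
tool_rot: [0.001, 0.116, 0.993, -0.0]
force: [-1.6, -1.3, 4.3]
finger_gap: 0.249
clock: 25.1
tool_pos: [0.4987, -0.0347, 0.085]
tool_rot: [0.0, 0.116, 0.993, 0.0]
force: [-0.1, -0.9, 0.4]
finger_gap: 0.379
t 25.1 p [ 0.4987 -0.0347  0.085 ] F [-0.05 -0.92  0.44] yaw y 76.7 z ax [ 0.  0. -1.] gap 0.379 j [ 0.66  0.21 -0.7   1.98  0.16  1.    1.22]
r 0.0991 phi 166.5
```

View pics/s14.png

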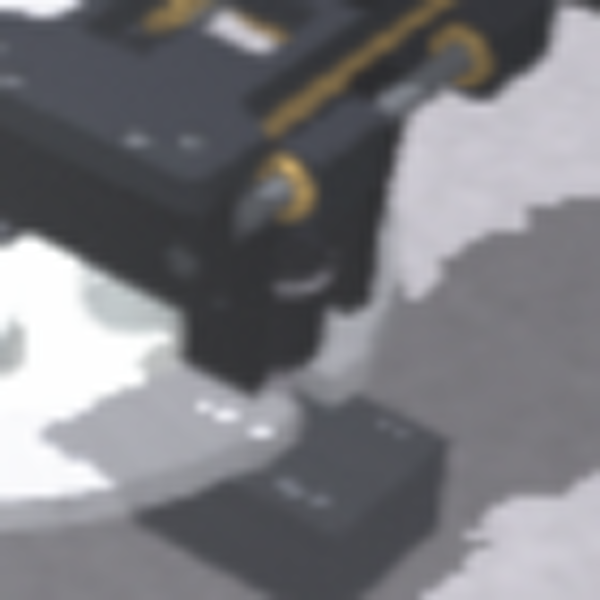

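Released. Lift straight up and look.

```bash
python3 -m creep '[[[0,0,0.005,0,0,0,-0.1],[0,0,0.015,0,0,0,-0.1],[0,0,0.025,0,0,0,-0.1],[0,0,0.025,0,0,0,-0.1],[0,0,0.03,0,0,0,-0.1],[0.01,0.03,0.01,0,0,0,-0.1],[0.015,0.035,0,0,0,0,-0.1],[0.015,0.035,0,0,0,0,-0.1],[0.015,0.035,0,0,0,0,-0.1],[0.015,0.035,0,0,0,0,-0.1]]]';python3 -m creep '[[[0.005,0.036,0,0,0,0,-0.1],[0.005,0.036,0,0,0,0,-0.1],[0,0,0,0,0,0,-0.1],[0,0,0,0,0,0,-0.1]]]'; python3 st.py; python3 - <<'E'
from workcell import eyes
from h import *
import pickle
d={n:eyes.grab_frame(n) for n in("top","side")};pickle.dump(d,open("f15.pkl","wb"))
a=cv2.resize(d["top"]["pixels"][200:265,280:345,::-1],(400,400),interpolation=cv2.INTER_CUBIC)
b=cv2.resize(d["side"]["pixels"][180:245,340:405,::-1],(400,400),interpolation=cv2.INTER_CUBIC)
cv2.imwrite("pics/f15.png",np.hstack([a,b]))
s=d["side"];k=400/65
f=lambda P:((proj(s,P)+[.43,.6]-[340,180]+.5)*k-.5+[400,0]).round(0)
g=lambda P:((proj(d["top"],P)-[280,200]+.5)*k-.5).round(0)
for z in (.058,.092): print(z,f([.5,-.035,z]),g([.5,-.035,z]))
E
```

```text
clock: 26.03
tool_pos: [0.5695, 0.1364, 0.1959]
tool_rot: [0.001, 0.117, 0.993, -0.0]
force: [-0.5, -0.9, 0.5]
finger_gap: 0.447
clock: 26.37
tool_pos: [0.5778, 0.2108, 0.1954]
tool_rot: [-0.0, 0.113, 0.994, 0.001]
force: [0.9, -0.7, 0.8]
finger_gap: 0.451
t 26.37 p [0.5778 0.2108 0.1954] F [ 0.85 -0.7   0.78] yaw y 77.0 z ax [-0.001  0.002 -1.   ] gap 0.451 j [ 0.26  0.39 -0.82  1.59  0.29  1.29  0.74]
r 0.2692 phi 93.7
0.058 [[569. 241.]] [[191. 238.]]
0.092 [[576. 162.]] [[189. 240.]]
```

View pics/f15.png

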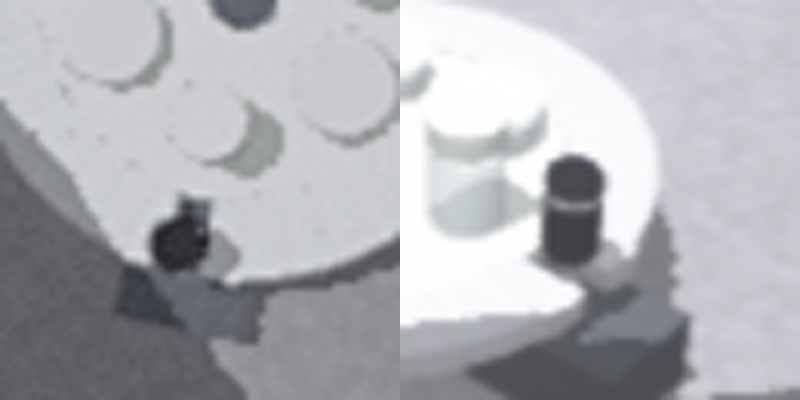

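```bash
python3 - <<'E'
from h import *
import pickle
d=pickle.load(open("f15.pkl","rb"));t=d["top"];s=d["side"];k=400/65
a=(np.array([180,243])+.5)/k-.5+[280,200];b=(np.array([175,175])+.5)/k-.5+[340,180]-[.43,.6]
q=least_squares(lambda P:np.r_[proj(t,P)[0]-a,proj(s,P)[0]-b],[.5,-.035,.09]);print(q.x.round(4),q.fun.round(2))
E
python3 - <<'E'
from workcell import robot,observe
print(observe()["clock"]);print(robot.finish_job())
E
```

```text
[ 0.4989 -0.0315  0.089 ] [ 0.01  0.03 -0.03 -0.  ]
26.4667
the job is handed in; nothing more can be done
None
```

I turned the carousel, put the pin in its socket, let go of it and handed the job in at 26.5 s of the allowed 72 s. I got no verdict back.

- **Turning the platter:** I pressed closed fingertips on the far side of the rim and dragged the platter about 100° clockwise. The readings I took showed about 5 to 8 N pressed down and at most about 9.2 N in total, but force between readings was not checked. In the pictures taken after the drag, the notch lined up with the socket to about 1 to 2 mm.
- **Taking the pin:** It was leaning slightly in its holder, so I straightened it by gripping it and shifting the gripper a few millimetres, then carried it to the notch.
- **Inserting it:** It went down with little force and stopped firmly (about 9 N) with the tip roughly 5 mm above the table, where the socket floor should be at 4 mm. I opened the gripper and moved the arm clear.

**Last checks:**
- **Depth:** the pin's top measured 89 mm above the table, against 92 mm expected when fully home. I put the 3 mm difference down to measurement error.
- **Lean:** the top is about 3.5 mm off the socket axis, a lean of about 0.04 rad against the 0.25 rad limit.
- **Notch:** I did not measure its alignment again after the pin went in.
- **Bystanders:** I did not check their positions again at the end. No planned path came close to them.

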